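# Dial open the seal kit case

## Robot

A 7-joint arm with a two-finger parallel gripper is mounted at the origin on the work surface. World frame = base frame: x ahead of the robot, y to its left, z up, the work surface at z = 0. Lengths are in m, angles in rad, forces in N, time in s.
With the tool pointing down it reaches from about 0.425 to 0.925 m from the base axis. Payload 6.8 kg.
Tool frame: the origin (TCP) lies midway between the tips of the shut fingers; the grasp point (between the pads) lies hold_point_z behind it (hold_point_z is the distance from the TCP to the grasp point, in m); z points along the fingers, y is the line along which they close (so a half turn about z gives the same grasp; the last joint's range is limited). The gripper opens to 88 mm and grips with 3 to 60 N. Pads are 20 mm wide; open, the fingers measure 115 mm over their backs; the gripper's body (75 mm by 178 mm) begins 61 mm behind the grasp point.
Start: joints at [1.022, 0.477, 0.022, 1.555, -0.011, 1.109, -0.083], TCP at [0.288, -0.61, 0.202] pointing down, gripper open.
Joint ranges: [-2.96, 2.96], [-0.34, 2.1], [-1.41, 1.46], [0.24, 2.44], [-1.37, 4.51], [0.17, 1.92], [-2.96, 2.96]. Speed limits (rad/s): [2.39, 2.39, 3.14, 3.14, 3.14, 3.14, 3.14].

## Interface

Orientations are given as a unit quaternion [x, y, z, w].
In Python, from rig import * gives the robot as it stands.
- The arm moves only by the tool servo_tool, never from a script. Its argument "plan" is a list of rows, each an object of numbers: "gripper": the opening, from 0 (shut) to 1 (fully open); "dx", "dy", "dz": the shift along the tool's x, y, z in mm; "turn": the turn about the tool's z in degrees. In form: [{"gripper": .., "dx": .., "dy": .., "dz": .., "turn": ..}, ...]. A call has 1 to 20 rows; each row shifts and turns the commanded pose from where the row before left it, along the tool's axes as they then stand; what a row does not reach is not made up. A row lasts 1/10 s, in which the tool goes at most 50 mm and 8.59 degrees, less where a joint would pass 70% of its speed; a pose out of reach is approached as far as the arm can. A call is refused whole if a number of a shift passes 50 or a number of a turn 8.59, either way. A call with a gripper value outside its range is refused whole. The fingers move at their own pace and stop on an object; "squeeze" is the grip in N (left out, the last holds). Time passes only in rows, so rows that do not move let the fingers close. It gives the time, the measured TCP pose, the force and the opening at its end, in the units of the state.
- get_obs(): the state, without advancing time (a new reading comes with each control period).
- capture(name): name is "scene" or "top" or "wrist"; returns a dict with "image" (400x640x3 uint8, red, green, blue), "fov_y" (degrees; the focal length in pixels is half the picture's height over the tangent of half this angle, whatever the lens; pixels are square), "cx", "cy" (the principal point, pixels), "world_from_camera" (4x4, takes a point from camera to world coordinates). Camera axes: x right, y up, looking along -z (the intrinsics and any distortion apply to the point x, -y, -z); pixel columns grow to the right and rows downward; lengths in m; the calibration is good to about 2 mm. A picture is of the moment at which its call begins. There is no depth.
- sign_off(): hands the job in, once; it reports no verdict.
Trained networks look in a picture, given as the dict that the camera call returned (one of the last four; its "shot" number tells which), for a name from the list of things; names that differ only in an ending like _2 or _b are one class to them, and where a whole thing is asked for, a point or a joint stands for the part that bears it (a point fixed in the world has none). Each returns a list of dicts, best first, with "score" (0 to 1); they miss things now and then, are a little off and sometimes report something else, mostly with a low value. They report only what shows in the picture. A call takes as long as a camera call.
- look_for(picture, target): "box" ([left, top, right, bottom] in pixels, round what is visible of it).
The state is a dict: "time_s": time; "q": joint angles; "qvel": joint speeds; "joint_torque": joint torques, N m; "tool_pos": TCP position; "eef_rot": TCP orientation; "wrist_force": force on the tool from outside, world axes, zero at the start; "moment": the same for the moment, N m; "grip_width": finger opening in m.
Only numpy, scipy, OpenCV 4.12 (cv2) and the standard library are available. Lean on these libraries where they do the work, as an engineer would, in place of code of your own. Each camera call takes 0.05 s, during which the arm holds its last target. There are 200 camera calls.

## Task

Open the seal kit case: push its dial round by the finger post, first clockwise (seen from above) past the one-dot mark once, stopping the pointer on it the second time it comes round; then anticlockwise past the two-dot mark once, stopping on it the second time; then clockwise to the three-dot mark the first time it comes round, where the dial stays, pausing a moment on each mark and not running past the first two. Only then push the bolt by its tab away from the lid as far as it goes, and lift the lid by its bar until it stands open by itself at about 70 degrees. Leave the four loose fittings around the case where they are.

Things in the scene. Friction and masses are not known exactly. Their poses are not given: they have to be found in the camera images.
- case: Black plastic seal kit case fixed to the bench, 230 deep (x) by 350 wide (y). Origin: centre of its underside, on the bench; x points to the back (hinge side), y to the left when seen from the front, z up; the front (-x) faces the robot, turned by up to 0.2 rad. Left half (y +3 to +178 mm): solid lock deck, top at z 85 mm, with the dial and, in the front, the bolt. Right half (y -176 to -4 mm): tray with the grey lid, lid top at z 87 mm.
- dial_center (a point): Point on the dial's vertical axis at the height of the disc's top face (97 mm above the bench; +30, +90 mm from the case's origin in its x, y). Dial: aluminium disc 108 mm across, 12 mm thick, on the lock deck. A black raised pointer line, 9 mm wide, runs from near the hub to 61 mm from the axis. The only other thing on it is the finger post and a flat 26 mm hub, 6 mm high.
- dial_post (a point): Upright round steel finger post on the dial, on the pointer's line 42 mm from the axis, 14 mm in diameter, standing 36 mm above the disc. This point is 18 mm above the disc's top, on the post's axis. Push it round with closed fingertips from behind: the post and the dial move only as far as pushed (friction 0.08 N m, about 2 N at the post, no coasting); to reverse, go over to the other side.
- dial (a joint): Dial angle in rad, clockwise from above positive, counted on over whole turns (no stops within reach). At value v the pointer and post lie from the axis in the direction (-cos v, +sin v) in the case's x, y: at 0 towards the case's front, at pi/2 towards its left. Starts between -1.0 and 0.35. The combination in these values: 7.069 (one-dot mark, after passing it at 0.785), then -0.698 (two-dot mark, after passing it at 5.585), then 1.920 (three-dot mark).
- mark1 (a point): One-dot mark: a single 11 mm raised white dot on the deck beside the dial, 69 mm from its axis, 45 degrees clockwise from the case's front direction.
- mark2 (a point): Two-dot mark: middle of a pair of such dots 14 mm apart, 40 degrees anticlockwise from the front direction, 69 mm from the axis.
- mark3 (a point): Three-dot mark: the middle dot of a row of three, 110 degrees clockwise from the front direction, 69 mm from the axis.
- bolt_tab (a point): Centre of the upright tab of the steel bolt in the deck's front, between two low guides: tab 24 (along case x) by 12 (along case y) by 34 mm tall, from z 95.5 to 129.5 mm above the bench. The bolt's flat bar (95 mm long, 24 wide) reaches over the lid's left edge while shut; it is pushed along the case's +y.
- bolt (a joint): Travel of the bolt in m along the case's +y (to the left, away from the lid): 0 shut over the lid, 0.04 fully drawn, at its stop; friction 2 N; it stays where left. The lid is not to be raised before the bolt is drawn, nor the bolt moved before the dial is on the three-dot mark.
- lid_bar (a point): Middle of the round steel lift bar on the grey polypropylene lid: 12 mm in diameter, along the case's y, 98 mm free between two 10 mm uprights; its centre is 42 mm above the lid's top face, 180 mm in front of the hinge and 42 mm behind the lid's front edge.
- lid_hinge (a point): Middle of the lid's hinge axis, along the case's y at the back rim, 81 mm above the bench.
- lid (a joint): Lid angle in rad: 0 shut, growing as the front edge goes up and back, stop at 1.5. Lid 222 by 168 by 12 mm, 0.3 kg; the hinge is stiff (0.55 N m), so it stays where left. Lifting at the bar takes about 5 N.
- bleed_body_center (a point): Bystander: upright brass bleed screw body, 73 mm tall, 42 mm across, left of the case; centre half-way up.
- coupler_center (a point): Bystander: upright chromed steel socket coupler, 70 mm tall, 56 mm across, left of the case; centre half-way up.
- plug_center (a point): Bystander: blue cast-iron plug, 66 mm tall, 64 mm across, right of the case; centre half-way up.
- nipple_center (a point): Bystander: upright black steel pipe nipple, 100 mm tall, 34 mm across, right of the case; centre half-way up.

How it is judged:
By the outcome, as a careful person would: the job done as asked, in the order asked, and still so for the second after the job is handed in, with the robot touching nothing.
It also fails if it takes over 72 s, if anything falls off the work surface, if the arm or the gripper's body presses on something with over 40 N, if the wrist force passes 120 N, or if a joint passes its speed limit or range.

## Working session

There is one attempt and no reset: what is moved stays moved. The work goes in short steps, Python scripts to look and compute and a tool call to move; the robot and the scene stay as the last step left them, time stands still between calls to the robot, and variables do not carry over. Pictures are saved under pics/ and viewed, on a budget of 10 in all, crops included, one or two more only if the job needs it, and the job is handed in when it is done.

Besides the shell and the picture viewer there is one more tool, called after "Emit:" as name([rows], argument=value, ...), one row to a line, values as JSON. servo_tool: Moves the arm, as the interface text tells. Its arguments: {"type":"object","properties":{"plan":{"type":"array"},"squeeze":{"type":"number"}},"required":["plan"]}

```bash
ls; mkdir -p pics
python3 - <<'E'
from rig import *
import cv2
o=get_obs();print(o)
for n in("scene","top"):
    p=capture(n);cv2.imwrite(f"pics/{n}0.png",p["image"][:,:,::-1]);print(n,p["fov_y"],p["cx"],p["cy"],p["world_from_camera"],[k for k in p])
    for t in("case","dial_center","dial_post","mark1","mark2","mark3","bolt_tab","lid_bar","lid_hinge","bleed_body_center","coupler_center","plug_center","nipple_center"):
        r=look_for(p,t);print(t,[( [round(float(x)) for x in d["box"]],round(d["score"],2)) for d in r[:2]])
E
```

```text
pics
{'time_s': 0.0, 'q': array([ 1.02190095,  0.47776761,  0.02233427,  1.5564265 , -0.01152792,
        1.10927209, -0.08308683]), 'qvel': array([-0.00107426,  0.00045734,  0.00021868, -0.00046081,  0.00060319,
       -0.0007412 ,  0.00060214]), 'joint_torque': array([ 8.28085581e-05, -5.82854569e+01,  1.53431632e+00, -2.72604561e+01,
       -5.43334801e-02,  1.69676350e-02,  1.78054952e-04]), 'tool_pos': array([ 0.28772654, -0.60991958,  0.20141395]), 'eef_rot': array([ 9.75807215e-01,  2.18631009e-01, -2.39716639e-04, -8.39409909e-04]), 'wrist_force': array([ 1.76670346, -0.49668554,  0.28759159]), 'moment': array([-0.01081566,  0.01429773, -0.02609443]), 'grip_width': 0.08793524147378365}
scene 44.834962391012546 310.61970146033474 202.05084851429922 [[ 0.07254148 -0.68821534  0.72187075  1.25538139]
 [ 0.99723963  0.06154365 -0.04153922 -0.04948811]
 [-0.01583863  0.72289143  0.69078008  0.74120782]
 [ 0.          0.          0.          1.        ]] ['image', 'fov_y', 'cx', 'cy', 'world_from_camera', 'shot']
case [([242, 148, 440, 282], 0.91), ([354, 170, 408, 220], 0.21)]
dia
[... 775 characters left out ...]
 [ 0.01278688  0.17970338  0.98363773  1.04737823]
 [ 0.          0.          0.          1.        ]] ['image', 'fov_y', 'cx', 'cy', 'world_from_camera', 'shot']
case [([214, 159, 373, 278], 0.56)]
dial_center [([216, 158, 374, 274], 0.78), ([224, 182, 277, 226], 0.47)]
dial_post [([226, 183, 276, 228], 0.95)]
mark1 [([213, 160, 374, 272], 0.73)]
mark2 [([213, 160, 374, 272], 0.73)]
mark3 [([213, 160, 374, 272], 0.73)]
bolt_tab [([266, 243, 303, 260], 0.92)]
lid_bar []
lid_hinge [([292, 161, 369, 261], 0.65)]
bleed_body_center []
coupler_center [([187, 189, 207, 212], 0.93), ([291, 162, 370, 258], 0.71)]
plug_center [([393, 220, 419, 247], 0.91)]
nipple_center [([381, 179, 405, 200], 0.83)]
```

Run:
```python
import cv2
a=cv2.imread("pics/top0.png")[140:300,180:440];cv2.imwrite("pics/topc.png",cv2.resize(a,None,fx=3,fy=3,interpolation=cv2.INTER_CUBIC))
a=cv2.imread("pics/scene0.png")[130:310,170:480];cv2.imwrite("pics/scenec.png",cv2.resize(a,None,fx=2.5,fy=2.5,interpolation=cv2.INTER_CUBIC))
```

```text
(no output)
```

View pics/topc.png

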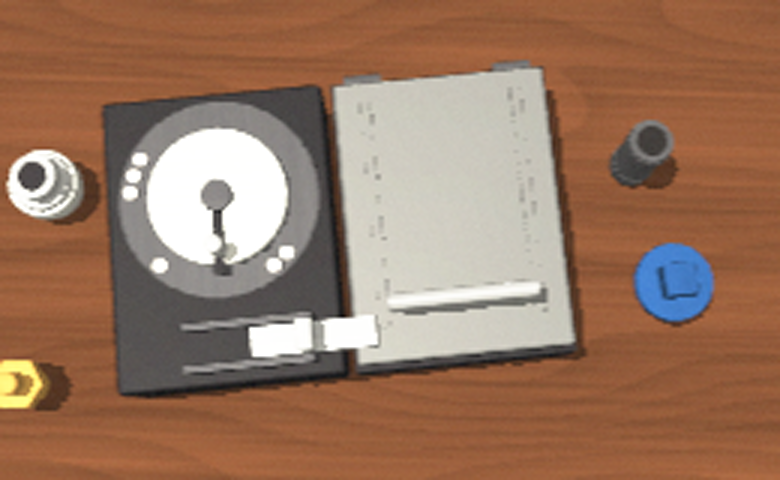

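View pics/scenec.png

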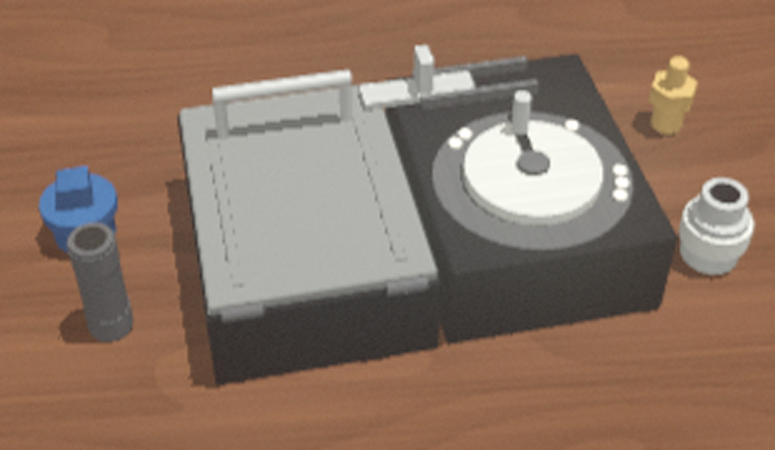

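```bash
cat > h.py <<'E'
import numpy as np
from rig import *
def proj(p,X):
    W=np.array(p["world_from_camera"]);c=(np.atleast_2d(X)-W[:3,3])@W[:3,:3]
    f=200/np.tan(np.radians(p["fov_y"])/2)
    return np.c_[p["cx"]+f*c[:,0]/-c[:,2],p["cy"]-f*c[:,1]/-c[:,2]]
def ray_z(p,uv,z):
    W=np.array(p["world_from_camera"]);f=200/np.tan(np.radians(p["fov_y"])/2)
    d=W[:3,:3]@np.array([(uv[0]-p["cx"])/f,-(uv[1]-p["cy"])/f,-1]);return W[:3,3]+d*(z-W[2,3])/d[2]
def w(pose,X):
    x,y,a=pose;X=np.atleast_2d(X);c,s=np.cos(a),np.sin(a)
    return np.c_[x+c*X[:,0]-s*X[:,1],y+s*X[:,0]+c*X[:,1],X[:,2]]
D=np.array([.03,.09])
def pol(r,v,z):return [D[0]-r*np.cos(v),D[1]+r*np.sin(v),z]
E
python3 - <<'E'
from h import *
from scipy.optimize import least_squares
T=capture("top");S=capture("scene")
r=np.radians
pts=[pol(0,0,.103),pol(69,0,0)]
M=np.array([[.03,.09,.103],pol(.069,r(45),.087),pol(.069,r(-40),.087),pol(.069,r(110),.087)])
t=np.array([[216,195],[160,265],[281,259],[134,177]])/3+[180,140]-.33
s=np.array([[533,162],[572,125],[460,139],[622,183]])/2.5+[170,130]-.3
R=lambda q:np.r_[(proj(T,w(q,M))-t).ravel(),(proj(S,w(q,M))-s).ravel()]
o=least_squares(R,[.6,0,0]);print(o.x,o.fun.round(1))
q=o.x
R2=lambda v:np.r_[(proj(T,w(q,[pol(.061,v[0],.098)]))-(np.array([222,270])/3+[180,140])).ravel(),(proj(S,w(q,[pol(.042,v[0],.133)]))-(np.array([522,96])/2.5+[170,130])).ravel()]
o2=least_squares(R2,[0.]);print("v",o2.x,o2.fun)
def P(n,X):print(n,w(q,[X])[0].round(4),proj(T,w(q,[X]))[0].round(1),proj(S,w(q,[X]))[0].round(1))
P("dial",[.03,.09,.097]);P("bar",[ -.115+.042+ .0, -.09,.129])
P("FLcorner",[-.115,.178,.085]);P("BL",[.115,.178,.085])
P("tab",[-.08,.03,.1125])
# bar, tab from rays
for n,uv,z in(("bar L",(388,300),.129),("bar R",(546,290),.129)):print(n,ray_z(T,np.array(uv)/3+[180,140],z))
for n,uv,z in(("tab top",(303,322),.1295),):print(n,ray_z(T,np.array(uv)/3+[180,140],z))
for n,uv,z in(("bar L",(220,94),.129),("bar R",(349,79),.129),("tab top",(423,50),.1295)):print(n,ray_z(S,np.array(uv)/2.5+[170,130],z))
E
```

```text
[0.55911151 0.03668121 0.12422627] [-0.5 -0.4 -0.4  0.2 -0.5 -0.  -0.6 -0.3 -0.1 -0.7 -0.6  0.5 -0.5  0.1
 -0.6  0.2]
v [0.00279106] [-0.71574775  0.81766543 -1.05087802 -0.20691831]
dial [0.5777 0.1297 0.097 ] [251.5 204.8] [382.6 196. ]
bar [ 0.4978 -0.0617  0.129 ] [334.1 240. ] [281.9 163. ]
FLcorner [0.4229 0.1991 0.085 ] [218.2 271.8] [400.7 150.2]
BL [0.6512 0.2276 0.085 ] [212.6 174.2] [441.3 224.4]
tab [0.476  0.0565 0.1125] [280.8 249.1] [339.3 159.2]
bar L [ 0.49649698 -0.00685173  0.129     ]
bar R [ 0.50673583 -0.12327205  0.129     ]
tab top [0.47880819 0.05496132 0.1295    ]
bar L [ 0.50785107 -0.10932063  0.129     ]
bar R [ 0.49846835 -0.00620004  0.129     ]
tab top [0.46698552 0.05702956 0.1295    ]
```

```bash
cat >> h.py <<'E'
from scipy.spatial.transform import Rotation as Ro
def yaw(o): x=Ro.from_quat(o["eef_rot"]).as_matrix()[:,0];return np.arctan2(x[1],x[0])
def rows(path,y0,turns=None,p0=None):
    """path: Nx3 world TCP targets; prints tool-frame rows (mm), rounding error carried on"""
    p=np.array(get_obs()["tool_pos"] if p0 is None else p0,float);out=[]
    for i,t in enumerate(path):
        d=np.array(t)-p;c,s=np.cos(y0),np.sin(y0)
        v=np.round(1000*np.array([c*d[0]+s*d[1],s*d[0]-c*d[1],-d[2]]),1)
        p=p+np.array([c*v[0]+s*v[1],s*v[0]-c*v[1],-v[2]])/1000
        tr=0 if turns is None else turns[i];y0-=np.radians(tr)
        out.append('{"dx":%g,"dy":%g,"dz":%g%s}'%(*v,',"turn":%g'%tr if tr else ''))
    print(",".join(out));return p,y0
E
python3 - <<'E'
from h import *
import rig;print([k for k in dir(rig) if not k.startswith('_')])
o=get_obs();p=o["tool_pos"];n=17
path=[p+(np.array([.5,.05,.36])-p)*(i+1)/n for i in range(n)]
print(yaw(o));print(rows(path,yaw(o),[-8]*9+[0]*8))
E
```

```text
['Unreachable', 'capture', 'get_obs', 'hold_point_z', 'look_for', 'sign_off']
0.4407446558461868
{"dx":27.9,"dy":-29.8,"dz":-9.3,"turn":-8},{"dx":31.7,"dy":-25.7,"dz":-9.2,"turn":-8},{"dx":35,"dy":-21,"dz":-9.3,"turn":-8},{"dx":37.6,"dy":-15.9,"dz":-9.3,"turn":-8},{"dx":39.4,"dy":-10.5,"dz":-9.3,"turn":-8},{"dx":40.5,"dy":-5,"dz":-9.2,"turn":-8},{"dx":40.8,"dy":0.8,"dz":-9.3,"turn":-8},{"dx":40.3,"dy":6.4,"dz":-9.3,"turn":-8},{"dx":39,"dy":12,"dz":-9.3,"turn":-8},{"dx":37,"dy":17.2,"dz":-9.2},{"dx":36.9,"dy":17.3,"dz":-9.3},{"dx":37,"dy":17.3,"dz":-9.3},{"dx":37,"dy":17.3,"dz":-9.3},{"dx":36.9,"dy":17.2,"dz":-9.2},{"dx":37,"dy":17.3,"dz":-9.3},{"dx":37,"dy":17.3,"dz":-9.3},{"dx":36.9,"dy":17.3,"dz":-9.3}
(array([0.50003546, 0.04995765, 0.36004989]), np.float64(1.697381717282104))
```

Emit:
servo_tool([
  {"gripper": 0, "dx": 28, "dy": -30, "dz": -9, "turn": -8},
  {"gripper": 0, "dx": 32, "dy": -26, "dz": -9, "turn": -8},
  {"gripper": 0, "dx": 35, "dy": -21, "dz": -9, "turn": -8},
  {"gripper": 0, "dx": 38, "dy": -16, "dz": -9, "turn": -8},
  {"gripper": 0, "dx": 39, "dy": -10, "dz": -9, "turn": -8},
  {"gripper": 0, "dx": 40, "dy": -5, "dz": -9, "turn": -8},
  {"gripper": 0, "dx": 41, "dy": 1, "dz": -9, "turn": -8},
  {"gripper": 0, "dx": 40, "dy": 6, "dz": -9, "turn": -8},
  {"gripper": 0, "dx": 39, "dy": 12, "dz": -9, "turn": -8},
  {"gripper": 0, "dx": 37, "dy": 17, "dz": -9},
  {"gripper": 0, "dx": 37, "dy": 17, "dz": -9},
  {"gripper": 0, "dx": 37, "dy": 17, "dz": -9},
  {"gripper": 0, "dx": 37, "dy": 17, "dz": -9},
  {"gripper": 0, "dx": 37, "dy": 17, "dz": -9},
  {"gripper": 0, "dx": 37, "dy": 17, "dz": -9},
  {"gripper": 0, "dx": 37, "dy": 17, "dz": -9},
  {"gripper": 0, "dx": 37, "dy": 17, "dz": -9},
])

```text
invalid input at $.plan[9]: expected keys gripper, dx, dy, dz, turn
```

Run:
```python
from h import *
import cv2,pickle
o=get_obs();print(o["time_s"],o["tool_pos"],yaw(o),o["q"],o["grip_width"],hold_point_z)
p=capture("wrist");print(p["fov_y"],p["cx"],p["cy"],p["world_from_camera"])
pickle.dump(p,open("w0.pkl","wb"))
cv2.imwrite("pics/w0.png",p["image"][:,:,::-1])
for t in("dial_post","bolt_tab","lid_bar"):print(t,[(np.round(d["box"]),d["score"]) for d in look_for(p,t)[:2]])
```

```text
1.5 [ 0.28799299 -0.61051143  0.20234989] 0.4407446558461868 [ 1.02191529  0.47702798  0.0224151   1.55538944 -0.01148576  1.1092788
 -0.08310831] 0.08777014210785404 0.0187
64.73387186481008 318.1629421821744 202.08443562969575 [[ 4.27572258e-01  8.66244053e-01  2.58463159e-01  3.58713121e-01]
 [-9.03980910e-01  4.09941555e-01  1.21517223e-01 -5.75894561e-01]
 [-6.91218034e-04 -2.85603155e-01  9.58347724e-01  3.85712368e-01]
 [ 0.00000000e+00  0.00000000e+00  0.00000000e+00  1.00000000e+00]]
dial_post []
bolt_tab []
lid_bar []
```

View pics/w0.png

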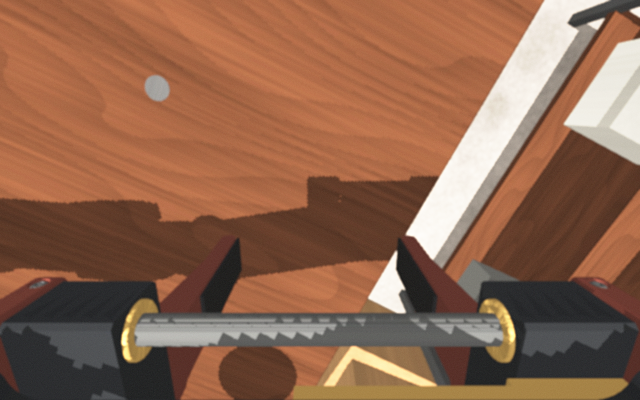

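Emit:
servo_tool([
  {"gripper": 0, "dx": 28, "dy": -30, "dz": -9, "turn": -8},
  {"gripper": 0, "dx": 32, "dy": -26, "dz": -9, "turn": -8},
  {"gripper": 0, "dx": 35, "dy": -21, "dz": -9, "turn": -8},
  {"gripper": 0, "dx": 38, "dy": -16, "dz": -9, "turn": -8},
  {"gripper": 0, "dx": 39, "dy": -10, "dz": -9, "turn": -8},
  {"gripper": 0, "dx": 40, "dy": -5, "dz": -9, "turn": -8},
  {"gripper": 0, "dx": 41, "dy": 1, "dz": -9, "turn": -8},
  {"gripper": 0, "dx": 40, "dy": 6, "dz": -9, "turn": -8},
  {"gripper": 0, "dx": 39, "dy": 12, "dz": -9, "turn": -8},
  {"gripper": 0, "dx": 37, "dy": 17, "dz": -9, "turn": 0},
  {"gripper": 0, "dx": 37, "dy": 17, "dz": -9, "turn": 0},
  {"gripper": 0, "dx": 37, "dy": 17, "dz": -9, "turn": 0},
  {"gripper": 0, "dx": 37, "dy": 17, "dz": -9, "turn": 0},
  {"gripper": 0, "dx": 37, "dy": 17, "dz": -9, "turn": 0},
  {"gripper": 0, "dx": 37, "dy": 17, "dz": -9, "turn": 0},
  {"gripper": 0, "dx": 37, "dy": 17, "dz": -9, "turn": 0},
  {"gripper": 0, "dx": 37, "dy": 17, "dz": -9, "turn": 0},
])

```text
time_s: 3.4
tool_pos: [0.4981, 0.0513, 0.3561]
eef_rot: [0.661, 0.75, 0.0, 0.0]
wrist_force: [0.4, -0.9, -0.4]
grip_width: 0.0004
```

Run:
```python
from h import *
import cv2,pickle
o=get_obs();print(o["time_s"],o["tool_pos"],yaw(o),o["q"],o["grip_width"],hold_point_z)
p=capture("wrist");print(p["fov_y"],p["cx"],p["cy"],p["world_from_camera"])
pickle.dump(p,open("w1.pkl","wb"))
cv2.imwrite("pics/w1.png",p["image"][:,:,::-1])
for t in("dial_post","bolt_tab","lid_bar"):print(t,[(np.round(d["box"]),d["score"]) for d in look_for(p,t)[:2]])
```

```text
3.4 [0.49813411 0.05131579 0.35607222] 1.6969639391513367 [ 0.38007789  0.12180891 -0.66304984  1.71128976  0.0776523   1.33407249
 -0.1713897 ] 0.0004180692552926971 0.0187
64.73387186481008 318.1629421821744 202.08443562969575 [[ 0.99191765 -0.12124592 -0.03740046  0.4876017 ]
 [ 0.12687774  0.95056207  0.28343217  0.13048216]
 [ 0.00118646 -0.28588665  0.95826271  0.53937114]
 [ 0.          0.          0.          1.        ]]
dial_post [(array([338.,  76., 429., 156.]), 0.75), (array([277.,  47., 454., 286.]), 0.27)]
bolt_tab [(array([292., 133., 310., 195.]), 0.77)]
lid_bar [(array([288., 184., 436., 285.]), 0.8)]
```

View pics/w1.png

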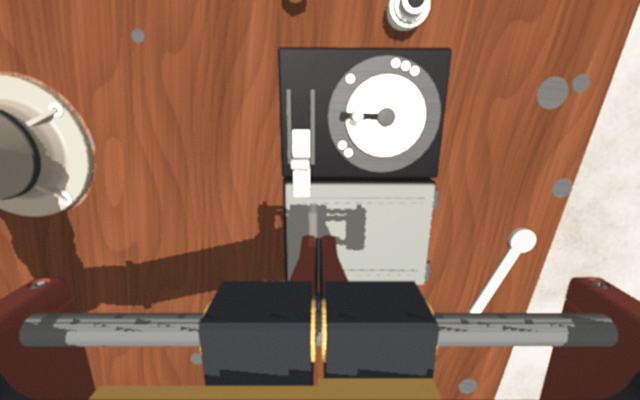

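Run:
```python
from h import *
import pickle,cv2
from scipy.optimize import least_squares
r=np.radians
P={"t":capture("top"),"s":capture("scene"),"w":pickle.load(open("w1.pkl","rb"))}
tc=lambda a:np.array(a)/3+[180,140]-.33
sc=lambda a:np.array(a)/2.5+[170,130]-.3
dv=.007/.069
names=["hub","m1","m2","m3"]
G={"t":tc([[216,195],[160,265],[281,259],[134,177]]),"s":sc([[533,162],[572,125],[460,139],[622,183]]),"w":np.array([[386,117],[350,78],[346,149],[405,66]],float)}
M=np.array([[.03,.09,.103],pol(.069,r(45),.087),pol(.069,r(-40),.087),pol(.069,r(110),.087)])
for k in G:
    im=cv2.cvtColor(P[k]["image"],cv2.COLOR_RGB2GRAY).astype(float)
    for i,(u,v) in enumerate(G[k]):
        R=4 if i!=2 and i!=3 else 6
        yy,xx=np.mgrid[int(round(v))-R:int(round(v))+R+1,int(round(u))-R:int(round(u))+R+1]
        a=im[yy,xx];a=(255-a) if i==0 else a
        wt=np.clip(a-np.percentile(a,40),0,None)
        print(k,names[i],(u.round(1),v.round(1)),((wt*xx).sum()/wt.sum()).round(1),((wt*yy).sum()/wt.sum()).round(1))
R=lambda q,ks="tsw":np.concatenate([(proj(P[k],w(q,M))-G[k]).ravel() for k in ks])
for ks in("tsw","t","s","w"):
    o=least_squares(R,[.56,.04,.1],args=(ks,));print(ks,o.x.round(4),o.fun.round(1))
```

```text
t hub (np.float64(251.7), np.float64(204.7)) 252.8 206.7
t m1 (np.float64(233.0), np.float64(228.0)) 233.1 228.2
t m2 (np.float64(273.3), np.float64(226.0)) 273.7 224.3
t m3 (np.float64(224.3), np.float64(198.7)) 221.3 201.3
s hub (np.float64(382.9), np.float64(194.5)) 381.6 195.3
s m1 (np.float64(398.5), np.float64(179.7)) 397.4 181.4
s m2 (np.float64(353.7), np.float64(185.3)) 355.4 186.2
s m3 (np.float64(418.5), np.float64(202.9)) 418.0 203.0
w hub (np.float64(386.0), np.float64(117.0)) 386.6 119.5
w m1 (np.float64(350.0), np.float64(78.0)) nan nan
w m2 (np.float64(346.0), np.float64(149.0)) 345.9 149.2
w m3 (np.float64(405.0), np.float64(66.0)) 405.3 65.7
tsw [0.5609 0.0374 0.126 ] [-0.8 -1.1 -0.6 -0.5 -0.7 -0.8 -0.8 -1.   0.5 -0.2 -0.1  1.  -0.1  0.6
 -0.   0.7 -0.1  0.1 -0.7  1.  -1.5 -0.  -0.8  0.2]
t [0.5588 0.0355 0.1236] [-0.  -0.2  0.1  0.3  0.   0.1 -0.1 -0.2]
s [0.5593 0.0375 0.1254] [ 0.4 -0.7 -0.2  0.5 -0.1  0.1 -0.1  0.2]
w [0.562  0.0379 0.1272] [ 0.7 -0.2  0.   0.7 -0.7 -0.3 -0.  -0.2]<stdin>:19: RuntimeWarning: invalid value encountered in scalar divide
```

```bash
cat >> h.py <<'E'
POSE=np.array([.5605,.0374,.126])
def tocase(X): 
    c,s=np.cos(POSE[2]),np.sin(POSE[2]);d=np.array(X[:2])-POSE[:2];return np.array([c*d[0]+s*d[1],-s*d[0]+c*d[1],X[2]])
HX,HY,RP=.0135,.010,.007
def vof(ph,sg=1,r=.042,r0=.042):
    "post angle when the pusher at angle ph, radius r drives it, sg=+1 clockwise"
    b=np.array(pol(r,ph,0))[:2]
    for L in np.arange(.1,1.2,.002):
        e=np.abs(np.array(pol(r0,ph+sg*L,0))[:2]-b)-[HX,HY]
        if np.hypot(*np.clip(e,0,None))>=RP and max(e)>0:return ph+sg*L
def crow(path,p0,step=1.0):
    "case-frame TCP path (m) -> rows dx=+y case, dy=+x case, dz=-z ; rounded with carry"
    p=np.array(p0)*1000;out=[]
    for t in path:
        d=np.round((np.array(t)*1000-p)/step)*step;p=p+d
        out.append('{"gripper":0,"dx":%g,"dy":%g,"dz":%g,"turn":0}'%(d[1],d[0],-d[2]))
    print(",\n".join(out));return p/1000
def here():
    o=get_obs();c=tocase(o["tool_pos"]);print("t %.2f case xyz"%o["time_s"],c.round(4),"yaw-err %.4f"%(yaw(o)-POSE[2]-np.pi/2),"phi %.3f r %.4f"%(np.arctan2(c[1]-.09,.03-c[0]),np.hypot(c[0]-.03,c[1]-.09)),"F",o["wrist_force"].round(1));return c
E
python3 - <<'E'
from h import *
c=here()
A=np.array([.0007,.0599,.15]);n=6
path=[c+(A-c)*(i+1)/n for i in range(n)]+[[A[0],A[1],.13],[A[0],A[1],.11],[A[0],A[1],.11]]
p=crow(path,c);print(p)
for ph in np.arange(5.9,7,.1):print(ph.round(2),round(vof(ph),3),end="; ")
E
```

```text
t 3.70 case xyz [-0.0611  0.0187  0.3549] yaw-err -0.0013 phi -0.664 r 0.1157 F [-0.2 -0.3  0. ]
{"gripper":0,"dx":7,"dy":10,"dz":34,"turn":0},
{"gripper":0,"dx":7,"dy":11,"dz":34,"turn":0},
{"gripper":0,"dx":7,"dy":10,"dz":34,"turn":0},
{"gripper":0,"dx":6,"dy":10,"dz":35,"turn":0},
{"gripper":0,"dx":7,"dy":10,"dz":34,"turn":0},
{"gripper":0,"dx":7,"dy":11,"dz":34,"turn":0},
{"gripper":0,"dx":0,"dy":-0,"dz":20,"turn":0},
{"gripper":0,"dx":0,"dy":-0,"dz":20,"turn":0},
{"gripper":0,"dx":0,"dy":-0,"dz":-0,"turn":0}
[0.0009481  0.05969395 0.10992263]
5.9 6.316; 6.0 6.41; 6.1 6.508; 6.2 6.612; 6.3 6.72; 6.4 6.832; 6.5 6.952; 6.6 7.082; 6.7 7.228; 6.8 7.362; 6.9 7.474;
```

Emit:
servo_tool([
  {"gripper": 0, "dx": 7, "dy": 10, "dz": 34, "turn": 0},
  {"gripper": 0, "dx": 7, "dy": 11, "dz": 34, "turn": 0},
  {"gripper": 0, "dx": 7, "dy": 10, "dz": 34, "turn": 0},
  {"gripper": 0, "dx": 6, "dy": 10, "dz": 35, "turn": 0},
  {"gripper": 0, "dx": 7, "dy": 10, "dz": 34, "turn": 0},
  {"gripper": 0, "dx": 7, "dy": 11, "dz": 34, "turn": 0},
  {"gripper": 0, "dx": 0, "dy": 0, "dz": 20, "turn": 0},
  {"gripper": 0, "dx": 0, "dy": 0, "dz": 20, "turn": 0},
  {"gripper": 0, "dx": 0, "dy": 0, "dz": 0, "turn": 0},
])

```text
time_s: 4.6
tool_pos: [0.5521, 0.0956, 0.1074]
eef_rot: [0.662, 0.75, -0.003, -0.001]
wrist_force: [-0.0, -0.9, -0.1]
grip_width: 0.0005
```

Run:
```python
from h import *
c=here()
p=crow([pol(.042,ph,.11) for ph in np.arange(-.8,5.7,.2)[1:21]],c);print(p,np.arange(-.8,5.7,.2)[20])
```

```text
t 4.60 case xyz [-0.001   0.0588  0.1074] yaw-err -0.0017 phi -0.788 r 0.0440 F [-0.  -0.9 -0.1]
{"gripper":0,"dx":7,"dy":-4,"dz":-3,"turn":0},
{"gripper":0,"dx":8,"dy":-4,"dz":0,"turn":0},
{"gripper":0,"dx":8,"dy":-2,"dz":0,"turn":0},
{"gripper":0,"dx":8,"dy":-1,"dz":0,"turn":0},
{"gripper":0,"dx":9,"dy":1,"dz":0,"turn":0},
{"gripper":0,"dx":8,"dy":2,"dz":0,"turn":0},
{"gripper":0,"dx":7,"dy":4,"dz":0,"turn":0},
{"gripper":0,"dx":6,"dy":6,"dz":0,"turn":0},
{"gripper":0,"dx":6,"dy":6,"dz":0,"turn":0},
{"gripper":0,"dx":3,"dy":8,"dz":0,"turn":0},
{"gripper":0,"dx":3,"dy":8,"dz":0,"turn":0},
{"gripper":0,"dx":0,"dy":8,"dz":0,"turn":0},
{"gripper":0,"dx":-1,"dy":9,"dz":0,"turn":0},
{"gripper":0,"dx":-3,"dy":8,"dz":0,"turn":0},
{"gripper":0,"dx":-4,"dy":7,"dz":0,"turn":0},
{"gripper":0,"dx":-5,"dy":6,"dz":0,"turn":0},
{"gripper":0,"dx":-7,"dy":5,"dz":0,"turn":0},
{"gripper":0,"dx":-8,"dy":4,"dz":0,"turn":0},
{"gripper":0,"dx":-8,"dy":2,"dz":0,"turn":0},
{"gripper":0,"dx":-8,"dy":-0,"dz":0,"turn":0}
[0.0719724  0.0877932  0.11044088] 3.1999999999999993
```

Emit:
servo_tool([
  {"gripper": 0, "dx": 7, "dy": -4, "dz": -3, "turn": 0},
  {"gripper": 0, "dx": 8, "dy": -4, "dz": 0, "turn": 0},
  {"gripper": 0, "dx": 8, "dy": -2, "dz": 0, "turn": 0},
  {"gripper": 0, "dx": 8, "dy": -1, "dz": 0, "turn": 0},
  {"gripper": 0, "dx": 9, "dy": 1, "dz": 0, "turn": 0},
  {"gripper": 0, "dx": 8, "dy": 2, "dz": 0, "turn": 0},
  {"gripper": 0, "dx": 7, "dy": 4, "dz": 0, "turn": 0},
  {"gripper": 0, "dx": 6, "dy": 6, "dz": 0, "turn": 0},
  {"gripper": 0, "dx": 6, "dy": 6, "dz": 0, "turn": 0},
  {"gripper": 0, "dx": 3, "dy": 8, "dz": 0, "turn": 0},
  {"gripper": 0, "dx": 3, "dy": 8, "dz": 0, "turn": 0},
  {"gripper": 0, "dx": 0, "dy": 8, "dz": 0, "turn": 0},
])

```text
time_s: 5.8
tool_pos: [0.5775, 0.1753, 0.1133]
eef_rot: [0.661, 0.75, 0.0, -0.0]
wrist_force: [0.1, -0.2, 0.4]
grip_width: 0.0005
```

Run:
```python
from h import *
import cv2
c=here();ph=np.arctan2(c[1]-.09,.03-c[0]);print("v model",vof(ph))
p=capture("scene");cv2.imwrite("pics/s1.png",cv2.resize(p["image"][130:270,300:460,::-1],None,fx=3,fy=3,interpolation=cv2.INTER_CUBIC))
v=vof(ph)
for X in([pol(.042,v,.133)],[pol(.061,v,.098)],[pol(0,0,.103)]):print((proj(p,w(POSE,X))[0]-[300,130])*3)
n=np.arange(ph,6.2,.2)[1:]
q=crow([pol(.042,a,.11) for a in n[:20]],c);print(n[19] if len(n)>19 else n[-1])
```

```text
t 5.80 case xyz [0.0342 0.1346 0.1133] yaw-err 0.0008 phi 1.665 r 0.0448 F [ 0.1 -0.2  0.4]
v model 2.1927874824693068
[319.03843488 175.15708207]
[341.5374776  224.11371568]
[250.0148962 192.4739382]
{"gripper":0,"dx":-4,"dy":8,"dz":3,"turn":0},
{"gripper":0,"dx":-4,"dy":8,"dz":0,"turn":0},
{"gripper":0,"dx":-4,"dy":7,"dz":0,"turn":0},
{"gripper":0,"dx":-6,"dy":6,"dz":0,"turn":0},
{"gripper":0,"dx":-7,"dy":4,"dz":0,"turn":0},
{"gripper":0,"dx":-8,"dy":3,"dz":0,"turn":0},
{"gripper":0,"dx":-8,"dy":2,"dz":0,"turn":0},
{"gripper":0,"dx":-9,"dy":-1,"dz":0,"turn":0},
{"gripper":0,"dx":-8,"dy":-1,"dz":0,"turn":0},
{"gripper":0,"dx":-8,"dy":-4,"dz":0,"turn":0},
{"gripper":0,"dx":-6,"dy":-5,"dz":0,"turn":0},
{"gripper":0,"dx":-6,"dy":-6,"dz":0,"turn":0},
{"gripper":0,"dx":-4,"dy":-7,"dz":0,"turn":0},
{"gripper":0,"dx":-3,"dy":-8,"dz":0,"turn":0},
{"gripper":0,"dx":-2,"dy":-8,"dz":0,"turn":0},
{"gripper":0,"dx":1,"dy":-9,"dz":0,"turn":0},
{"gripper":0,"dx":2,"dy":-8,"dz":0,"turn":0},
{"gripper":0,"dx":4,"dy":-7,"dz":0,"turn":0},
{"gripper":0,"dx":5,"dy":-7,"dz":0,"turn":0},
{"gripper":0,"dx":6,"dy":-5,"dz":0,"turn":0}
5.664787482469306
```

View pics/s1.png

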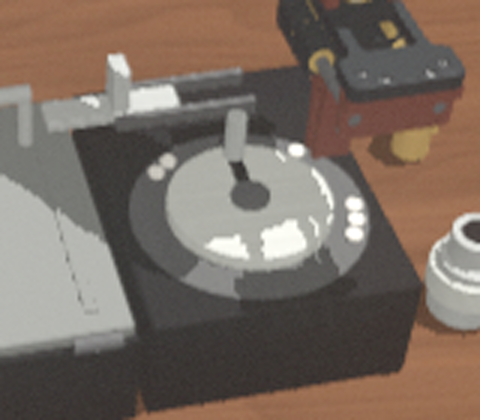

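Run:
```python
from h import *
import cv2
o=get_obs();p=capture("scene");print(o["time_s"],((proj(p,[o["tool_pos"]])[0]-[300,130])*3))
R=Ro.from_quat(o["eef_rot"]).as_matrix();print(((proj(p,[o["tool_pos"]-R[:,2]*.08])[0]-[300,130])*3))
t=capture("top");x,y=proj(t,[o["tool_pos"]])[0];print(x,y)
a=np.hstack([cv2.resize(t["image"][150:290,190:320],None,fx=3,fy=3,interpolation=cv2.INTER_CUBIC),cv2.resize(p["image"][130:270,320:450],None,fx=3,fy=3,interpolation=cv2.INTER_CUBIC)])
print(((x-190)*3,(y-150)*3))
cv2.imwrite("pics/s2.png",a[:,:,::-1])
```

```text
5.85 [320.25782049 176.26527308]
[336.24464702  77.66505669]
230.59368383526242 202.5293316912481
(np.float64(121.78105150578727), np.float64(157.5879950737443))
```

View pics/s2.png

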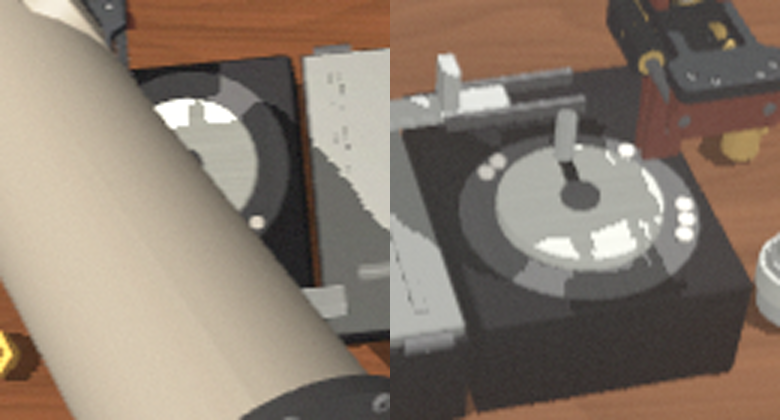

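Run:
```python
from h import *
import cv2,pickle
p=pickle.load(open("w1.pkl","rb"))
for dz in(-.02,-.01,0,.01,.02,.04):print(dz,proj(p,[np.array([.49813411,.05131579,.35607222+dz])]))
p=capture("scene")
a=p["image"][130:200,370:440].astype(float)
a=np.clip((a/255)**.5*255*1.1,0,255).astype(np.uint8)
a=cv2.resize(a,None,fx=6,fy=6,interpolation=cv2.INTER_CUBIC)
u=((proj(p,[get_obs()["tool_pos"]])[0]-[370,130])*6).astype(int);print(u);cv2.circle(a,tuple(int(x) for x in u),4,(0,255,0),1)
b=capture("wrist")["image"][100:330,200:440];b=cv2.resize(b,None,fx=1.5,fy=1.5)
b=cv2.copyMakeBorder(b,0,420-b.shape[0],0,0,cv2.BORDER_CONSTANT)
cv2.imwrite("pics/s3.png",np.hstack([a,b])[:,:,::-1])
```

```text
-0.02 [[318.39727569 228.77471303]]
-0.01 [[318.42606228 234.33976702]]
0 [[318.45762849 240.44218137]]
0.01 [[318.49239735 247.16373544]]
0.02 [[318.53088231 254.60368981]]
0.04 [[318.62166877 272.1546273 ]]
[217 348]
```

View pics/s3.png

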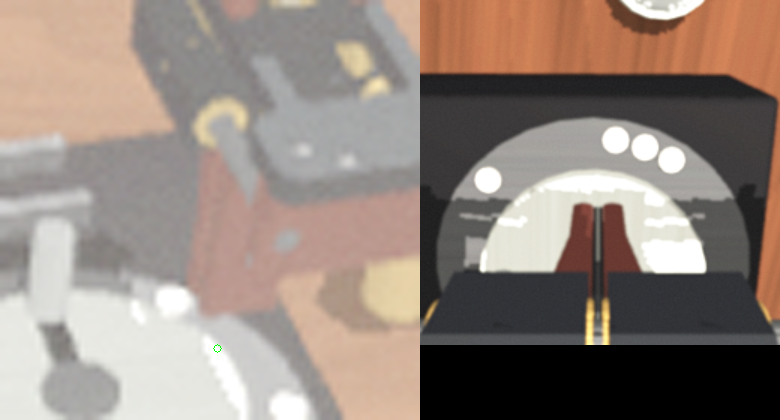

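Run:
```python
from h import *
import cv2,pickle
from scipy.optimize import least_squares
r=np.radians
print(get_obs()["time_s"])
p=capture("wrist")
dv=.014/.069
c=lambda a:(np.array(a)-[420,0])/1.5+[200,100]-.2
uv=c([[488,180],[615,140],[645,147],[671,160]])
M=np.array([pol(.069,r(45),.087),pol(.069,r(110)-dv,.087),pol(.069,r(110),.087),pol(.069,r(110)+dv,.087)])
print((proj(p,w(POSE,M))-uv).round(1))
R=lambda q:(proj(p,w([q[0],q[1],q[3]],M)+[0,0,q[2]])-uv).ravel()
o=least_squares(R,[*POSE[:2],0,.126]);print(o.x,o.fun.round(1))
p1=pickle.load(open("w1.pkl","rb"))
M1=np.array([[.03,.09,.103],pol(.069,r(45),.087),pol(.069,r(-40),.087),pol(.069,r(110),.087)])
g=np.array([[386,117],[350,78],[346,149],[405,66]],float)
R=lambda q:(proj(p1,w([q[0],q[1],q[3]],M1)+[0,0,q[2]])-g).ravel()
o=least_squares(R,[*POSE[:2],0,.126]);print(o.x,o.fun.round(1))
im=cv2.cvtColor(p["image"],cv2.COLOR_RGB2HSV);m=((im[...,1]>120)&(im[...,2]<140)&(im[...,2]>40)).astype(np.uint8)[235:280,290:350]
print([(i+235,np.flatnonzero(x).min()+290,np.flatnonzero(x).max()+290) for i,x in enumerate(m) if x.any()][::4])
```

```text
6.05
[[-0.5 -0.8]
 [-1.3 -0.8]
 [-1.7 -0.6]
 [-1.2 -0.8]]
[0.56109735 0.03751554 0.00171987 0.12470918] [ 0.1 -0.  -0.  -0.1 -0.3  0.1  0.3 -0. ]
[ 5.61978742e-01  3.78874098e-02 -5.82073583e-05  1.27183358e-01] [ 0.7 -0.2  0.   0.7 -0.7 -0.3 -0.  -0.2]
[(237, np.int64(304), np.int64(332)), (241, np.int64(303), np.int64(333)), (245, np.int64(303), np.int64(334)), (249, np.int64(302), np.int64(334)), (253, np.int64(301), np.int64(335)), (257, np.int64(301), np.int64(335)), (261, np.int64(299), np.int64(337)), (265, np.int64(298), np.int64(339)), (269, np.int64(296), np.int64(340)), (273, np.int64(294), np.int64(342)), (277, np.int64(292), np.int64(344))]
```

Run:
```python
from h import *
c=here();A=np.array(pol(.042,-.75,.1))
path=[[c[0],c[1],.15],[A[0]*.5+c[0]*.5,A[1]*.5+c[1]*.5,.15],[A[0],A[1],.15],[A[0],A[1],.115],A,A]
ph=np.arange(-.75,3,.2)[1:14]
p=crow(path+[pol(.042,a,.1) for a in ph],c);print(ph[-1])
```

```text
t 6.10 case xyz [0.0331 0.134  0.1133] yaw-err 0.0004 phi 1.641 r 0.0441 F [-0.  -0.5 -0.7]
{"gripper":0,"dx":0,"dy":0,"dz":-37,"turn":0},
{"gripper":0,"dx":-36,"dy":-17,"dz":0,"turn":0},
{"gripper":0,"dx":-37,"dy":-17,"dz":0,"turn":0},
{"gripper":0,"dx":0,"dy":0,"dz":35,"turn":0},
{"gripper":0,"dx":0,"dy":0,"dz":15,"turn":0},
{"gripper":0,"dx":0,"dy":0,"dz":0,"turn":0},
{"gripper":0,"dx":7,"dy":-5,"dz":0,"turn":0},
{"gripper":0,"dx":8,"dy":-4,"dz":0,"turn":0},
{"gripper":0,"dx":8,"dy":-2,"dz":0,"turn":0},
{"gripper":0,"dx":8,"dy":-0,"dz":0,"turn":0},
{"gripper":0,"dx":8,"dy":1,"dz":0,"turn":0},
{"gripper":0,"dx":8,"dy":3,"dz":0,"turn":0},
{"gripper":0,"dx":7,"dy":4,"dz":0,"turn":0},
{"gripper":0,"dx":7,"dy":6,"dz":0,"turn":0},
{"gripper":0,"dx":4,"dy":7,"dz":0,"turn":0},
{"gripper":0,"dx":4,"dy":8,"dz":0,"turn":0},
{"gripper":0,"dx":2,"dy":8,"dz":0,"turn":0},
{"gripper":0,"dx":-0,"dy":8,"dz":0,"turn":0},
{"gripper":0,"dx":-2,"dy":8,"dz":0,"turn":0}
1.8499999999999996
```

Emit:
servo_tool([
  {"gripper": 0, "dx": 0, "dy": 0, "dz": -37, "turn": 0},
  {"gripper": 0, "dx": -36, "dy": -17, "dz": 0, "turn": 0},
  {"gripper": 0, "dx": -37, "dy": -17, "dz": 0, "turn": 0},
  {"gripper": 0, "dx": 0, "dy": 0, "dz": 35, "turn": 0},
  {"gripper": 0, "dx": 0, "dy": 0, "dz": 15, "turn": 0},
  {"gripper": 0, "dx": 0, "dy": 0, "dz": 0, "turn": 0},
])

```text
time_s: 6.7
tool_pos: [0.5503, 0.0982, 0.0984]
eef_rot: [0.661, 0.751, -0.002, -0.002]
wrist_force: [-0.3, -0.5, -0.0]
grip_width: 0.0008
```

Emit:
servo_tool([
  {"gripper": 0, "dx": 7, "dy": -5, "dz": 0, "turn": 0},
  {"gripper": 0, "dx": 8, "dy": -4, "dz": 0, "turn": 0},
  {"gripper": 0, "dx": 8, "dy": -2, "dz": 0, "turn": 0},
  {"gripper": 0, "dx": 8, "dy": 0, "dz": 0, "turn": 0},
  {"gripper": 0, "dx": 8, "dy": 1, "dz": 0, "turn": 0},
])

```text
time_s: 7.2
tool_pos: [0.5392, 0.1352, 0.1014]
eef_rot: [0.661, 0.75, 0.001, 0.002]
wrist_force: [7.0, -6.7, 0.4]
grip_width: 0.0006
```

Run:
```python
from h import *
import cv2
c=here();print(vof(np.arctan2(c[1]-.09,.03-c[0])))
p=capture("scene");a=cv2.resize(p["image"][130:230,330:440],None,fx=4,fy=4,interpolation=cv2.INTER_CUBIC)
b=cv2.resize(capture("wrist")["image"][40:290,210:460],(400,400))
cv2.imwrite("pics/s4.png",np.hstack([cv2.resize(a,(380,345)),b[:345]])[:,:,::-1])
```

```text
t 7.20 case xyz [-0.0088  0.0997  0.1014] yaw-err -0.0000 phi 0.244 r 0.0400 F [ 7.  -6.7  0.4]
0.7035814234958746
```

View pics/s4.png

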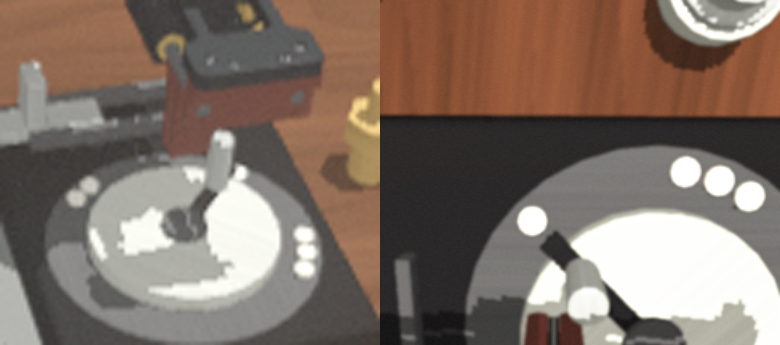

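```bash
cat >> h.py <<'E'
import cv2
def meas(cams=("wrist","scene")):
    for n in cams:
        p=capture(n);g=p["image"].max(2).astype(float);A=np.arange(-np.pi,np.pi,.02)
        v=np.mean([cv2.remap(g.astype(np.float32),*[proj(p,w(POSE,[pol(r,a,.0985) for a in A])).astype(np.float32)[:,i].reshape(1,-1) for i in(0,1)],cv2.INTER_LINEAR)[0] for r in(.0505,.0525)],0)
        d=v<75;e=np.flatnonzero(np.diff(np.r_[0,d.astype(int),0]));
        print(n,[(round(A[i],2),round(A[j-1],2),"mid %.3f"%((A[i]+A[j-1])/2),int(v[i:j].min())) for i,j in zip(e[::2],e[1::2])])
E
python3 - <<'E'
from h import *
c=here();ph0=np.arctan2(c[1]-.09,.03-c[0])
meas()
ph=np.arange(ph0,7,.22)[1:21];p=crow([pol(.042,a,.1) for a in ph],c);print(ph[-1],vof(ph[-1]))
E
```

```text
t 7.30 case xyz [-0.01    0.1016  0.1011] yaw-err 0.0018 phi 0.282 r 0.0417 F [-0.5 -0.8  0.6]
wrist [(np.float64(-2.3), np.float64(-0.86), 'mid -1.582', 34), (np.float64(-0.72), np.float64(-0.28), 'mid -0.502', 38), (np.float64(-0.24), np.float64(-0.02), 'mid -0.132', 73), (np.float64(0.76), np.float64(0.88), 'mid 0.818', 43)]
scene []
{"gripper":0,"dx":9,"dy":3,"dz":1,"turn":0},
{"gripper":0,"dx":7,"dy":6,"dz":0,"turn":0},
{"gripper":0,"dx":6,"dy":6,"dz":0,"turn":0},
{"gripper":0,"dx":5,"dy":8,"dz":0,"turn":0},
{"gripper":0,"dx":3,"dy":9,"dz":0,"turn":0},
{"gripper":0,"dx":0,"dy":9,"dz":0,"turn":0},
{"gripper":0,"dx":-1,"dy":9,"dz":0,"turn":0},
{"gripper":0,"dx":-3,"dy":9,"dz":0,"turn":0},
{"gripper":0,"dx":-5,"dy":8,"dz":0,"turn":0},
{"gripper":0,"dx":-7,"dy":6,"dz":0,"turn":0},
{"gripper":0,"dx":-8,"dy":5,"dz":0,"turn":0},
{"gripper":0,"dx":-8,"dy":3,"dz":0,"turn":0},
{"gripper":0,"dx":-10,"dy":1,"dz":0,"turn":0},
{"gripper":0,"dx":-9,"dy":-1,"dz":0,"turn":0},
{"gripper":0,"dx":-9,"dy":-3,"dz":0,"turn":0},
{"gripper":0,"dx":-7,"dy":-5,"dz":0,"turn":0},
{"gripper":0,"dx":-7,"dy":-6,"dz":0,"turn":0},
{"gripper":0,"dx":-5,"dy":-8,"dz":0,"turn":0},
{"gripper":0,"dx":-3,"dy":-9,"dz":0,"turn":0},
{"gripper":0,"dx":-2,"dy":-9,"dz":0,"turn":0}
4.682486525328214 5.188486525328214
```

Emit:
servo_tool([
  {"gripper": 0, "dx": 9, "dy": 3, "dz": 1, "turn": 0},
  {"gripper": 0, "dx": 7, "dy": 6, "dz": 0, "turn": 0},
  {"gripper": 0, "dx": 6, "dy": 6, "dz": 0, "turn": 0},
  {"gripper": 0, "dx": 5, "dy": 8, "dz": 0, "turn": 0},
  {"gripper": 0, "dx": 3, "dy": 9, "dz": 0, "turn": 0},
  {"gripper": 0, "dx": 0, "dy": 9, "dz": 0, "turn": 0},
  {"gripper": 0, "dx": -1, "dy": 9, "dz": 0, "turn": 0},
  {"gripper": 0, "dx": -3, "dy": 9, "dz": 0, "turn": 0},
  {"gripper": 0, "dx": -5, "dy": 8, "dz": 0, "turn": 0},
  {"gripper": 0, "dx": -7, "dy": 6, "dz": 0, "turn": 0},
  {"gripper": 0, "dx": -8, "dy": 5, "dz": 0, "turn": 0},
  {"gripper": 0, "dx": -8, "dy": 3, "dz": 0, "turn": 0},
  {"gripper": 0, "dx": -10, "dy": 1, "dz": 0, "turn": 0},
  {"gripper": 0, "dx": -9, "dy": -1, "dz": 0, "turn": 0},
  {"gripper": 0, "dx": -9, "dy": -3, "dz": 0, "turn": 0},
  {"gripper": 0, "dx": -7, "dy": -5, "dz": 0, "turn": 0},
  {"gripper": 0, "dx": -7, "dy": -6, "dz": 0, "turn": 0},
  {"gripper": 0, "dx": -5, "dy": -8, "dz": 0, "turn": 0},
  {"gripper": 0, "dx": -3, "dy": -9, "dz": 0, "turn": 0},
  {"gripper": 0, "dx": 0, "dy": 0, "dz": 0, "turn": 0},
])

```text
time_s: 9.4
tool_pos: [0.5858, 0.1072, 0.0983]
eef_rot: [0.656, 0.755, 0.004, -0.01]
wrist_force: [-17.4, 32.3, -6.1]
grip_width: 0.0001
```

Run:
```python
from h import *
c=here();ph0=np.arctan2(c[1]-.09,.03-c[0])%(2*np.pi)
print(ph0,vof(ph0));meas()
ph=np.arange(ph0,6.4,.2)[1:];p=crow([pol(.042,a,.1) for a in ph],c);print(ph,[vof(a) for a in ph[-4:]])
```

```text
t 9.40 case xyz [0.0339 0.0661 0.0983] yaw-err 0.0135 phi -1.733 r 0.0242 F [-17.4  32.3  -6.1]
4.5498199332026035 5.045819933202604
wrist [(np.float64(-1.98), np.float64(-1.3), 'mid -1.642', 25)]
scene [(np.float64(-1.88), np.float64(-1.8), 'mid -1.842', 62)]
{"gripper":0,"dx":-18,"dy":-5,"dz":-2,"turn":0},
{"gripper":0,"dx":1,"dy":-9,"dz":0,"turn":0},
{"gripper":0,"dx":3,"dy":-8,"dz":0,"turn":0},
{"gripper":0,"dx":4,"dy":-7,"dz":0,"turn":0},
{"gripper":0,"dx":6,"dy":-6,"dz":0,"turn":0},
{"gripper":0,"dx":7,"dy":-5,"dz":0,"turn":0},
{"gripper":0,"dx":7,"dy":-4,"dz":0,"turn":0},
{"gripper":0,"dx":8,"dy":-2,"dz":0,"turn":0},
{"gripper":0,"dx":9,"dy":0,"dz":0,"turn":0}
[4.74981993 4.94981993 5.14981993 5.34981993 5.54981993 5.74981993
 5.94981993 6.14981993 6.34981993] [np.float64(6.179819933202605), np.float64(6.361819933202605), np.float64(6.559819933202605), np.float64(6.775819933202605)]
```

Run:
```python
from h import *
p=capture("scene");a=cv2.resize(p["image"][130:240,320:450],None,fx=3,fy=3,interpolation=cv2.INTER_CUBIC)
b=cv2.resize(capture("wrist")["image"][20:300,160:480],None,fx=1.18,fy=1.18)[:330]
cv2.imwrite("pics/s5.png",np.hstack([a,b])[:,:,::-1])
```

```text
(no output)
```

View pics/s5.png

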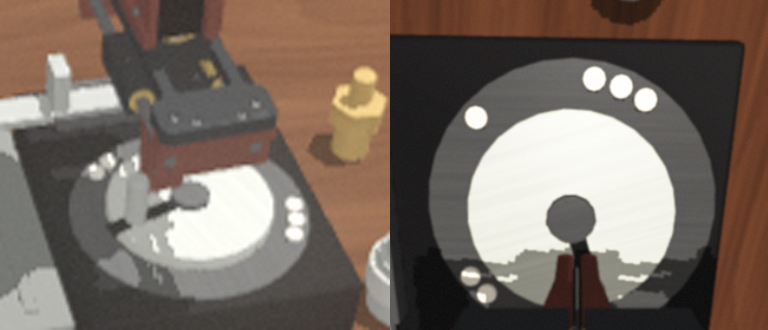

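Emit:
servo_tool([
  {"gripper": 0, "dx": 10, "dy": -3, "dz": 0, "turn": 0},
  {"gripper": 0, "dx": 9, "dy": -3, "dz": 0, "turn": 0},
  {"gripper": 0, "dx": 0, "dy": 0, "dz": -50, "turn": 0},
  {"gripper": 0.4, "dx": 20, "dy": 0, "dz": -20, "turn": -8},
  {"gripper": 0.4, "dx": 20, "dy": 0, "dz": 0, "turn": -7.5},
  {"gripper": 0.4, "dx": 0, "dy": 0, "dz": 0, "turn": 0},
])

```text
time_s: 10.2
tool_pos: [0.5785, 0.1505, 0.1711]
eef_rot: [0.552, 0.834, 0.002, 0.001]
wrist_force: [-0.7, -0.6, -0.2]
grip_width: 0.0209
```

Run:
```python
from h import *
c=here();o=get_obs();print(o["q"],o["grip_width"])
meas()
for t in("wrist","scene"):
    p=capture(t)
    uv=[proj(p,w(POSE,[pol(.042,v,.133)]))[0].round(0) for v in(4.3,4.4,4.5,4.6)];print(t,uv)
    im=p["image"]
    if t=="wrist":
        a=cv2.resize(im[0:400,120:520],(500,500))
        for v in(4.3,4.5,4.7):
            u=(proj(p,w(POSE,[pol(.061,v,.098)]))[0]-[120,0])*1.25;cv2.circle(a,(int(u[0]),int(u[1])),3,(255,0,0),-1)
        cv2.imwrite("pics/s6.png",a[:,:,::-1])
```

```text
t 10.20 case xyz [0.0321 0.1099 0.1711] yaw-err 0.2751 phi 1.675 r 0.0200 F [-0.7 -0.6 -0.2]
[ 0.17121451  0.46944132 -0.70154134  1.74549379  0.34282717  1.04788436
 -0.24844036] 0.02085790423796247
wrist [(np.float64(-2.52), np.float64(-2.38), 'mid -2.452', 30), (np.float64(-1.64), np.float64(-1.5), 'mid -1.572', 31)]
scene [(np.float64(-1.88), np.float64(-1.8), 'mid -1.842', 65)]
wrist [array([318., 288.]), array([313., 289.]), array([308., 289.]), array([303., 288.])]
scene [array([368., 191.]), array([366., 190.]), array([365., 189.]), array([364., 187.])]
```

View pics/s6.png

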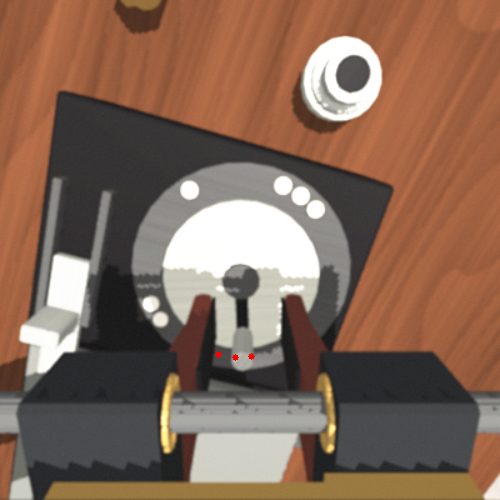

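Emit:
servo_tool([
  {"gripper": 0.4, "dx": -30, "dy": -3.5, "dz": 0, "turn": 0},
  {"gripper": 0.4, "dx": -30.5, "dy": -3.5, "dz": 0, "turn": 0},
  {"gripper": 0.4, "dx": 0, "dy": 0, "dz": 20, "turn": 0},
], squeeze=20)

```text
time_s: 10.7
tool_pos: [0.5979, 0.0822, 0.1503]
eef_rot: [0.558, 0.83, -0.0, 0.003]
wrist_force: [1.0, 0.6, -0.0]
grip_width: 0.0353
```

Run:
```python
from h import *
c=here();o=get_obs();print(o["grip_width"]);d=np.array(pol(.042,4.43,.094))-c;t=-(yaw(o)-POSE[2]-np.pi/2)
print("tau",t,"dx",1e3*(np.sin(t)*d[0]+np.cos(t)*d[1]),"dy",1e3*(np.cos(t)*d[0]-np.sin(t)*d[1]),"dz",-1e3*d[2])
```

```text
t 10.70 case xyz [0.0427 0.0397 0.1503] yaw-err 0.2603 phi -1.818 r 0.0519 F [ 1.   0.6 -0. ]
0.03527837356378903
tau -0.26030228055774307 dx 9.885445610974637 dy 1.5864706533449913 dz 56.33534784270927
```

Emit:
servo_tool([
  {"gripper": 0.4, "dx": 9, "dy": 1.5, "dz": 0, "turn": 0},
  {"gripper": 0.4, "dx": 0, "dy": 0, "dz": 0, "turn": 0},
  {"gripper": 0.4, "dx": 0, "dy": 0, "dz": 0, "turn": 0},
])

```text
time_s: 11.0
tool_pos: [0.5923, 0.0993, 0.15]
eef_rot: [0.553, 0.833, 0.0, 0.0]
wrist_force: [0.1, 0.0, 0.4]
grip_width: 0.035
```

```bash
cat >> h.py <<'E'
def togo(v,z,r=.042,q=False):
    c=here();o=get_obs();d=np.array(pol(r,v,z))-c;t=-(yaw(o)-POSE[2]-np.pi/2)
    print("grip",o["grip_width"].round(4),"q7 %.2f q5 %.2f"%(o["q"][6],o["q"][4]),"tau %.3f"%t,"dx %.1f dy %.1f dz %.1f"%(1e3*(np.sin(t)*d[0]+np.cos(t)*d[1]),1e3*(np.cos(t)*d[0]-np.sin(t)*d[1]),-1e3*d[2]))
E
python3 -c "
from h import *
togo(4.43,.094)"
```

```text
t 11.00 case xyz [0.0393 0.0574 0.15  ] yaw-err 0.2727 phi -1.848 r 0.0339 F [0.1 0.  0.4]Traceback (most recent call last):
  File "<string>", line 3, in <module>
    togo(4.43,.094)
    ~~~~^^^^^^^^^^^
  File "h.py", line 55, in togo
    print("grip",o["grip_width"].round(4),"q7 %.2f q5 %.2f"%(o["q"][6],o["q"][4]),"tau %.3f"%t,"dx %.1f dy %.1f dz %.1f"%(1e3*(np.sin(t)*d[0]+np.cos(t)*d[1]),1e3*(np.cos(t)*d[0]-np.sin(t)*d[1]),-1e3*d[2]))
                 ^^^^^^^^^^^^^^^^^^^^^
AttributeError: 'float' object has no attribute 'round'
```

Emit:
servo_tool([
  {"gripper": 0.4, "dx": -8, "dy": 0, "dz": 0, "turn": 0},
  {"gripper": 0.4, "dx": 0, "dy": 0, "dz": 28, "turn": 0},
  {"gripper": 0.4, "dx": 0, "dy": 0, "dz": 28, "turn": 0},
  {"gripper": 0.4, "dx": 0, "dy": 0, "dz": 0, "turn": 0},
  {"gripper": 0.4, "dx": 0, "dy": 0, "dz": 0, "turn": 0},
])

```text
time_s: 11.5
tool_pos: [0.5956, 0.0904, 0.0939]
eef_rot: [0.554, 0.833, -0.0, -0.0]
wrist_force: [0.1, 0.2, 0.3]
grip_width: 0.0348
```

```bash
sed -i 's/o\["grip_width"\].round(4)/round(o["grip_width"],4)/' h.py; python3 -c "
from h import *
togo(4.43,.094)
meas(['scene'])
meas(['scene'])"
```

```text
t 11.50 case xyz [0.0415 0.0482 0.0939] yaw-err 0.2711 phi -1.839 r 0.0434 F [0.1 0.2 0.3]
grip 0.0348 q7 -0.20 q5 0.41 tau -0.271 dx 1.4 dy 0.6 dz -0.1
scene [(np.float64(-1.88), np.float64(-1.8), 'mid -1.842', 67), (np.float64(-1.0), np.float64(-0.54), 'mid -0.772', 69), (np.float64(0.1), np.float64(0.12), 'mid 0.108', 72)]
scene [(np.float64(-1.88), np.float64(-1.8), 'mid -1.842', 65), (np.float64(-1.0), np.float64(-0.54), 'mid -0.772', 68), (np.float64(0.12), np.float64(0.16), 'mid 0.138', 73)]
```

Emit:
servo_tool([
  {"gripper": 0, "dx": 1, "dy": 0.5, "dz": 0, "turn": 0},
  {"gripper": 0, "dx": 0, "dy": 0, "dz": 0, "turn": 0},
  {"gripper": 0, "dx": 0, "dy": 0, "dz": 0, "turn": 0},
  {"gripper": 0, "dx": 0.2, "dy": -3, "dz": 0, "turn": 4},
  {"gripper": 0, "dx": 0.3, "dy": -4.5, "dz": 0, "turn": 6},
  {"gripper": 0, "dx": 0.3, "dy": -4.5, "dz": 0, "turn": 6},
  {"gripper": 0, "dx": 0.2, "dy": -3, "dz": 0, "turn": 4},
  {"gripper": 0, "dx": 0, "dy": 0, "dz": 0, "turn": 0},
])

```text
time_s: 12.4
tool_pos: [0.5816, 0.0886, 0.0941]
eef_rot: [0.69, 0.724, 0.001, 0.001]
wrist_force: [1.7, -0.1, 1.3]
grip_width: 0.0134
```

```bash
python3 -c "
from h import *
togo(4.43+np.radians(20),.094)
meas()"
```

```text
t 12.40 case xyz [0.0274 0.0481 0.0941] yaw-err -0.0787 phi -1.508 r 0.0420 F [ 1.7 -0.1  1.3]
grip 0.0134 q7 -0.51 q5 0.35 tau 0.079 dx -0.0 dy -0.1 dz 0.1
wrist [(np.float64(-1.88), np.float64(-1.64), 'mid -1.762', 17), (np.float64(-1.34), np.float64(-1.12), 'mid -1.232', 16)]
scene [(np.float64(-1.48), np.float64(-1.42), 'mid -1.452', 71)]
```

Emit:
servo_tool([
  {"gripper": 0, "dx": 0.2, "dy": -3, "dz": 0, "turn": 4},
  {"gripper": 0, "dx": 0.4, "dy": -5.85, "dz": 0, "turn": 8},
  {"gripper": 0, "dx": 0.4, "dy": -5.85, "dz": 0, "turn": 8},
  {"gripper": 0, "dx": 0.4, "dy": -5.85, "dz": 0, "turn": 8},
  {"gripper": 0, "dx": 0.4, "dy": -5.85, "dz": 0, "turn": 8},
  {"gripper": 0, "dx": 0.4, "dy": -5.85, "dz": 0, "turn": 8},
  {"gripper": 0, "dx": 0.4, "dy": -5.85, "dz": 0, "turn": 8},
  {"gripper": 0, "dx": 0.4, "dy": -5.85, "dz": 0, "turn": 8},
  {"gripper": 0, "dx": 0.4, "dy": -5.85, "dz": 0, "turn": 8},
  {"gripper": 0, "dx": 0.4, "dy": -5.85, "dz": 0, "turn": 8},
  {"gripper": 0, "dx": 0.4, "dy": -5.85, "dz": 0, "turn": 8},
  {"gripper": 0, "dx": 0.4, "dy": -5.85, "dz": 0, "turn": 8},
  {"gripper": 0, "dx": 0.4, "dy": -5.85, "dz": 0, "turn": 8},
  {"gripper": 0, "dx": 0.4, "dy": -5.85, "dz": 0, "turn": 8},
  {"gripper": 0, "dx": 0.3, "dy": -4.4, "dz": 0, "turn": 6},
  {"gripper": 0, "dx": 0.2, "dy": -3, "dz": 0, "turn": 4},
  {"gripper": 0, "dx": 0, "dy": 0, "dz": 0, "turn": 0},
  {"gripper": 0, "dx": 0, "dy": 0, "dz": 0, "turn": 0},
])

```text
time_s: 14.3
tool_pos: [0.5433, 0.1474, 0.094]
eef_rot: [0.976, -0.218, 0.002, -0.0]
wrist_force: [6.3, -3.0, 0.8]
grip_width: 0.0132
```

```bash
python3 -c "
from h import *
togo(7.069,.094)
meas()"
```

```text
t 14.30 case xyz [-0.0033  0.1113  0.094 ] yaw-err -2.1371 phi 0.569 r 0.0395 F [ 6.3 -3.   0.8]
grip 0.0132 q7 -2.45 q5 0.07 tau 2.137 dx -1.5 dy -9.0 dz 0.0
wrist [(np.float64(0.2), np.float64(0.44), 'mid 0.318', 18), (np.float64(0.74), np.float64(0.96), 'mid 0.848', 17)]
scene []
```

Emit:
servo_tool([
  {"gripper": 0, "dx": 0.2, "dy": -3, "dz": 0, "turn": 4},
  {"gripper": 0, "dx": 0.2, "dy": -3, "dz": 0, "turn": 4},
  {"gripper": 0, "dx": 0.2, "dy": -3, "dz": 0, "turn": 4},
  {"gripper": 0, "dx": 0, "dy": 0, "dz": 0, "turn": 0},
  {"gripper": 0, "dx": 0, "dy": 0, "dz": 0, "turn": 0},
  {"gripper": 0.4, "dx": 0, "dy": 0, "dz": 0, "turn": 0},
  {"gripper": 0.4, "dx": 0, "dy": 0, "dz": 0, "turn": 0},
  {"gripper": 0.4, "dx": 0, "dy": 0, "dz": 0, "turn": 0},
  {"gripper": 0.4, "dx": 0, "dy": 0, "dz": -35, "turn": 0},
  {"gripper": 0.4, "dx": 30, "dy": 0, "dz": -40, "turn": 0},
  {"gripper": 0.4, "dx": -40, "dy": 0, "dz": -30, "turn": 0},
  {"gripper": 0.4, "dx": 0, "dy": 0, "dz": 0, "turn": 0},
  {"gripper": 0.4, "dx": 0, "dy": 0, "dz": 0, "turn": 0},
])

```text
time_s: 15.7
tool_pos: [0.5372, 0.1632, 0.1988]
eef_rot: [0.948, -0.318, 0.0, -0.0]
wrist_force: [-0.2, -0.5, 0.3]
grip_width: 0.0351
```

Run:
```python
from h import *
togo(7.069,.2)
meas()
p=capture("wrist");im=p["image"].copy()
b=capture("scene")["image"][130:240,320:450];b=cv2.resize(b,None,fx=3,fy=3,interpolation=cv2.INTER_CUBIC)
b=cv2.copyMakeBorder(b,0,70,0,0,cv2.BORDER_CONSTANT)
cv2.imwrite("pics/s7.png",np.hstack([im[:,120:520],b])[:,:,::-1])
```

```text
t 15.70 case xyz [-0.0073  0.1277  0.1988] yaw-err -2.3443 phi 0.791 r 0.0530 F [-0.2 -0.5  0.3]
grip 0.0351 q7 -2.65 q5 0.03 tau 2.344 dx 11.0 dy 0.4 dz -1.2
wrist []
scene []
```

View pics/s7.png

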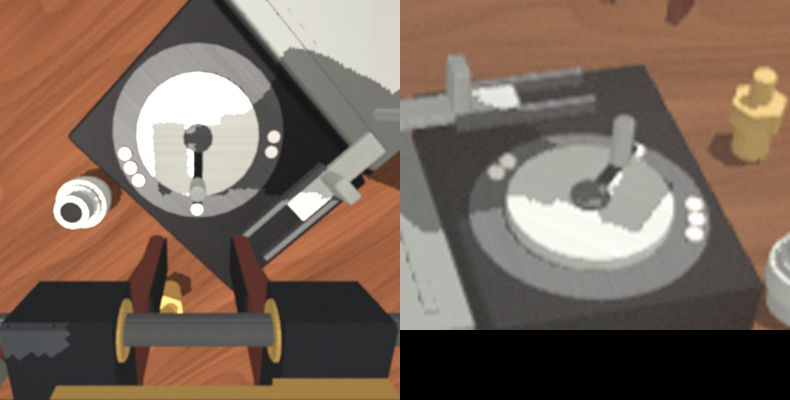

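Emit:
servo_tool([
  {"gripper": 0.4, "dx": 11, "dy": 0.4, "dz": 20, "turn": 0},
  {"gripper": 0.4, "dx": 0, "dy": 0, "dz": 35, "turn": 0},
  {"gripper": 0.4, "dx": 0, "dy": 0, "dz": 30, "turn": 0},
  {"gripper": 0.4, "dx": 0, "dy": 0, "dz": 20, "turn": 0},
  {"gripper": 0.4, "dx": 0, "dy": 0, "dz": 0, "turn": 0},
  {"gripper": 0, "dx": 0, "dy": 0, "dz": 0, "turn": 0},
  {"gripper": 0, "dx": 0, "dy": 0, "dz": 0, "turn": 0},
  {"gripper": 0, "dx": 0, "dy": 0, "dz": 0, "turn": 0},
])

```text
time_s: 16.7
tool_pos: [0.5472, 0.1555, 0.0946]
eef_rot: [0.948, -0.319, 0.001, -0.001]
wrist_force: [0.8, -0.5, 0.3]
grip_width: 0.0143
```

```bash
python3 -c "
from h import *
togo(7.069,.094)"
```

```text
t 16.70 case xyz [0.0016 0.1188 0.0946] yaw-err -2.3470 phi 0.793 r 0.0404 F [ 0.8 -0.5  0.3]
grip 0.0143 q7 -2.65 q5 0.04 tau 2.347 dx -1.6 dy 0.3 dz 0.6
```

Emit:
servo_tool([
  {"gripper": 0, "dx": -1.2, "dy": 3, "dz": 0, "turn": -4},
  {"gripper": 0, "dx": 0.4, "dy": 5.85, "dz": 0, "turn": -8},
  {"gripper": 0, "dx": 0.4, "dy": 5.85, "dz": 0, "turn": -8},
  {"gripper": 0, "dx": 0.4, "dy": 5.85, "dz": 0, "turn": -8},
  {"gripper": 0, "dx": 0.4, "dy": 5.85, "dz": 0, "turn": -8},
  {"gripper": 0, "dx": 0.4, "dy": 5.85, "dz": 0, "turn": -8},
  {"gripper": 0, "dx": 0.4, "dy": 5.85, "dz": 0, "turn": -8},
  {"gripper": 0, "dx": 0.4, "dy": 5.85, "dz": 0, "turn": -8},
  {"gripper": 0, "dx": 0.4, "dy": 5.85, "dz": 0, "turn": -8},
  {"gripper": 0, "dx": 0.4, "dy": 5.85, "dz": 0, "turn": -8},
  {"gripper": 0, "dx": 0.4, "dy": 5.85, "dz": 0, "turn": -8},
  {"gripper": 0, "dx": 0.4, "dy": 5.85, "dz": 0, "turn": -8},
  {"gripper": 0, "dx": 0.4, "dy": 5.85, "dz": 0, "turn": -8},
  {"gripper": 0, "dx": 0.4, "dy": 5.85, "dz": 0, "turn": -8},
  {"gripper": 0, "dx": 0.4, "dy": 5.85, "dz": 0, "turn": -8},
  {"gripper": 0, "dx": 0.4, "dy": 5.85, "dz": 0, "turn": -8},
  {"gripper": 0, "dx": 0.4, "dy": 5.85, "dz": 0, "turn": -8},
  {"gripper": 0, "dx": 0.4, "dy": 5.85, "dz": 0, "turn": -8},
  {"gripper": 0, "dx": 0.2, "dy": 3, "dz": 0, "turn": -4},
  {"gripper": 0, "dx": 0, "dy": 0, "dz": 0, "turn": 0},
])

```text
time_s: 18.7
tool_pos: [0.5921, 0.0892, 0.0946]
eef_rot: [0.597, 0.802, 0.0, 0.001]
wrist_force: [0.1, -3.2, 3.9]
grip_width: 0.0133
```

```bash
python3 -c "
from h import *
togo(7.069-np.radians(144),.094)"
```

```text
t 18.70 case xyz [0.0378 0.0474 0.0946] yaw-err 0.1656 phi -1.752 r 0.0433 F [ 0.1 -3.2  3.9]
grip 0.0133 q7 -0.30 q5 0.40 tau -0.166 dx 1.3 dy -1.1 dz 0.6
```

Emit:
servo_tool([
  {"gripper": 0, "dx": 1.2, "dy": 3, "dz": 0, "turn": -4},
  {"gripper": 0, "dx": 0.4, "dy": 5.85, "dz": 0, "turn": -8},
  {"gripper": 0, "dx": 0.4, "dy": 5.85, "dz": 0, "turn": -8},
  {"gripper": 0, "dx": 0.4, "dy": 5.85, "dz": 0, "turn": -8},
  {"gripper": 0, "dx": 0.4, "dy": 5.85, "dz": 0, "turn": -8},
  {"gripper": 0, "dx": 0.4, "dy": 5.85, "dz": 0, "turn": -8},
  {"gripper": 0, "dx": 0.4, "dy": 5.85, "dz": 0, "turn": -8},
  {"gripper": 0, "dx": 0.4, "dy": 5.85, "dz": 0, "turn": -8},
  {"gripper": 0, "dx": 0.4, "dy": 5.85, "dz": 0, "turn": -8},
  {"gripper": 0, "dx": 0.4, "dy": 5.85, "dz": 0, "turn": -8},
  {"gripper": 0, "dx": 0.4, "dy": 5.85, "dz": 0, "turn": -8},
  {"gripper": 0, "dx": 0.4, "dy": 5.85, "dz": 0, "turn": -8},
  {"gripper": 0, "dx": 0.4, "dy": 5.85, "dz": 0, "turn": -8},
  {"gripper": 0, "dx": 0.4, "dy": 5.85, "dz": 0, "turn": -8},
  {"gripper": 0, "dx": 0.2, "dy": 3, "dz": 0, "turn": -4},
  {"gripper": 0, "dx": 0, "dy": 0, "dz": 0, "turn": 0},
  {"gripper": 0, "dx": 0, "dy": 0, "dz": 0, "turn": 0},
])

```text
time_s: 20.4
tool_pos: [0.6124, 0.1565, 0.0946]
eef_rot: [-0.33, 0.944, -0.002, 0.001]
wrist_force: [-0.6, -5.3, 6.0]
grip_width: 0.0133
```

```bash
python3 -c "
from h import *
togo(7.069-np.radians(256),.094)"
```

```text
t 20.40 case xyz [0.0664 0.1116 0.0946] yaw-err -4.1653 phi 2.606 r 0.0423 F [-0.6 -5.3  6. ]
grip 0.0133 q7 1.33 q5 0.73 tau 4.165 dx 0.3 dy 0.2 dz 0.6
```

Emit:
servo_tool([
  {"gripper": 0.4, "dx": 0, "dy": 0, "dz": 0, "turn": 0},
  {"gripper": 0.4, "dx": 0, "dy": 0, "dz": 0, "turn": 0},
  {"gripper": 0.4, "dx": 0, "dy": 0, "dz": -30, "turn": 0},
  {"gripper": 0.4, "dx": 0, "dy": 0, "dz": -30, "turn": 8},
  {"gripper": 0.4, "dx": 0, "dy": 0, "dz": 0, "turn": 8},
  {"gripper": 0.4, "dx": 0, "dy": 0, "dz": 0, "turn": 8},
  {"gripper": 0.4, "dx": 0, "dy": 0, "dz": 0, "turn": 8},
  {"gripper": 0.4, "dx": 0, "dy": 0, "dz": 0, "turn": 8},
  {"gripper": 0.4, "dx": 0, "dy": 0, "dz": 0, "turn": 8},
  {"gripper": 0.4, "dx": 0, "dy": 0, "dz": 0, "turn": 8},
  {"gripper": 0.4, "dx": 0, "dy": 0, "dz": 0, "turn": 8},
  {"gripper": 0.4, "dx": 0, "dy": 0, "dz": 0, "turn": 8},
  {"gripper": 0.4, "dx": 0, "dy": 0, "dz": 0, "turn": 8},
  {"gripper": 0.4, "dx": 0, "dy": 0, "dz": 0, "turn": 8},
  {"gripper": 0.4, "dx": 0, "dy": 0, "dz": 0, "turn": 8},
  {"gripper": 0.4, "dx": 0, "dy": 0, "dz": 0, "turn": 8},
  {"gripper": 0.4, "dx": 0, "dy": 0, "dz": 0, "turn": 8},
  {"gripper": 0.4, "dx": 0, "dy": 0, "dz": 0, "turn": 8},
  {"gripper": 0.4, "dx": 0, "dy": 0, "dz": 0, "turn": 8},
  {"gripper": 0.4, "dx": 0, "dy": 0, "dz": 0, "turn": 8},
])

```text
time_s: 22.4
tool_pos: [0.6106, 0.1583, 0.1532]
eef_rot: [0.752, 0.659, -0.0, -0.0]
wrist_force: [0.1, 0.4, -0.0]
grip_width: 0.035
```

Emit:
servo_tool([
  {"gripper": 0.4, "dx": 0, "dy": 0, "dz": 0, "turn": 8},
  {"gripper": 0.4, "dx": 0, "dy": 0, "dz": 0, "turn": 8},
  {"gripper": 0.4, "dx": 0, "dy": 0, "dz": 0, "turn": 8},
  {"gripper": 0.4, "dx": 0, "dy": 0, "dz": 0, "turn": 8},
  {"gripper": 0.4, "dx": 0, "dy": 0, "dz": 0, "turn": 8},
  {"gripper": 0.4, "dx": 0, "dy": 0, "dz": 0, "turn": 4},
  {"gripper": 0.4, "dx": 0, "dy": 0, "dz": 0, "turn": 0},
  {"gripper": 0.4, "dx": 0, "dy": 0, "dz": 0, "turn": 0},
])

```text
time_s: 23.2
tool_pos: [0.6108, 0.1582, 0.1533]
eef_rot: [0.943, 0.333, -0.0, -0.0]
wrist_force: [0.0, -0.4, 0.3]
grip_width: 0.0354
```

```bash
python3 -c "
from h import *
togo(2.606,.094)
meas(['scene'])"
```

```text
t 23.20 case xyz [0.065  0.1136 0.1533] yaw-err -1.0184 phi 2.550 r 0.0422 F [ 0.  -0.4  0.3]
grip 0.0354 q7 -1.42 q5 0.21 tau 1.018 dx -0.2 dy 2.4 dz 59.3
scene []
```

Emit:
servo_tool([
  {"gripper": 0.4, "dx": 0, "dy": 2, "dz": 20, "turn": 0},
  {"gripper": 0.4, "dx": 0, "dy": 0, "dz": 39, "turn": 0},
  {"gripper": 0.4, "dx": 0, "dy": 0, "dz": 0, "turn": 0},
  {"gripper": 0, "dx": 0, "dy": 0, "dz": 0, "turn": 0},
  {"gripper": 0, "dx": 0, "dy": 0, "dz": 0, "turn": 0},
  {"gripper": 0, "dx": 0, "dy": 0, "dz": 0, "turn": 0},
  {"gripper": 0, "dx": -0.2, "dy": -3, "dz": 0, "turn": -4},
  {"gripper": 0, "dx": -0.4, "dy": -5.85, "dz": 0, "turn": -8},
  {"gripper": 0, "dx": -0.4, "dy": -5.85, "dz": 0, "turn": -8},
  {"gripper": 0, "dx": -0.4, "dy": -5.85, "dz": 0, "turn": -8},
  {"gripper": 0, "dx": -0.4, "dy": -5.85, "dz": 0, "turn": -8},
  {"gripper": 0, "dx": -0.4, "dy": -5.85, "dz": 0, "turn": -8},
  {"gripper": 0, "dx": -0.4, "dy": -5.85, "dz": 0, "turn": -8},
  {"gripper": 0, "dx": -0.4, "dy": -5.85, "dz": 0, "turn": -8},
  {"gripper": 0, "dx": -0.4, "dy": -5.85, "dz": 0, "turn": -8},
  {"gripper": 0, "dx": -0.4, "dy": -5.85, "dz": 0, "turn": -8},
  {"gripper": 0, "dx": -0.4, "dy": -5.85, "dz": 0, "turn": -8},
  {"gripper": 0, "dx": -0.2, "dy": -3, "dz": 0, "turn": -4},
  {"gripper": 0, "dx": 0, "dy": 0, "dz": 0, "turn": 0},
])

```text
time_s: 25.15
tool_pos: [0.5544, 0.164, 0.0961]
eef_rot: [0.447, 0.894, 0.0, 0.0]
wrist_force: [-3.7, 0.1, 6.6]
grip_width: 0.0135
```

```bash
python3 -c "
from h import *
togo(2.606-np.radians(88),.094)"
```

```text
t 25.15 case xyz [0.0098 0.1264 0.0961] yaw-err 0.5169 phi 1.064 r 0.0416 F [-3.7  0.1  6.6]
grip 0.0135 q7 -0.15 q5 0.47 tau -0.517 dx 0.4 dy 0.3 dz 2.1
```

Emit:
servo_tool([
  {"gripper": 0, "dx": -0.2, "dy": -3, "dz": -1, "turn": -4},
  {"gripper": 0, "dx": -0.4, "dy": -5.85, "dz": -1, "turn": -8},
  {"gripper": 0, "dx": -0.4, "dy": -5.85, "dz": 0, "turn": -8},
  {"gripper": 0, "dx": -0.4, "dy": -5.85, "dz": 0, "turn": -8},
  {"gripper": 0, "dx": -0.4, "dy": -5.85, "dz": 0, "turn": -8},
  {"gripper": 0, "dx": -0.4, "dy": -5.85, "dz": 0, "turn": -8},
  {"gripper": 0, "dx": -0.4, "dy": -5.85, "dz": 0, "turn": -8},
  {"gripper": 0, "dx": -0.4, "dy": -5.85, "dz": 0, "turn": -8},
  {"gripper": 0, "dx": -0.4, "dy": -5.85, "dz": 0, "turn": -8},
  {"gripper": 0, "dx": -0.4, "dy": -5.85, "dz": 0, "turn": -8},
  {"gripper": 0, "dx": -0.3, "dy": -4.4, "dz": 0, "turn": -6},
  {"gripper": 0, "dx": -0.2, "dy": -3, "dz": 0, "turn": -4},
  {"gripper": 0, "dx": 0, "dy": 0, "dz": 0, "turn": 0},
  {"gripper": 0, "dx": 0, "dy": 0, "dz": 0, "turn": 0},
])

```text
time_s: 26.55
tool_pos: [0.5441, 0.1058, 0.0963]
eef_rot: [-0.28, 0.96, -0.001, -0.001]
wrist_force: [-0.3, -2.7, -2.9]
grip_width: 0.0133
```

```bash
python3 -c "
from h import *
togo(-.698,.094)"
```

```text
t 26.55 case xyz [-0.0077  0.0699  0.0963] yaw-err -4.2699 phi -0.490 r 0.0427 F [-0.3 -2.7 -2.9]
grip 0.0133 q7 1.24 q5 0.70 tau 4.270 dx -2.0 dy -8.6 dz 2.3
```

Emit:
servo_tool([
  {"gripper": 0, "dx": -0.2, "dy": -3, "dz": 0, "turn": -4},
  {"gripper": 0, "dx": -0.2, "dy": -3, "dz": 0, "turn": -4},
  {"gripper": 0, "dx": -0.1, "dy": -2.2, "dz": 0, "turn": -3},
  {"gripper": 0, "dx": 0, "dy": 0, "dz": 0, "turn": 0},
  {"gripper": 0, "dx": 0, "dy": 0, "dz": 0, "turn": 0},
])

```text
time_s: 27.05
tool_pos: [0.5491, 0.0995, 0.0963]
eef_rot: [-0.371, 0.929, -0.001, -0.001]
wrist_force: [-2.0, -5.0, -2.0]
grip_width: 0.0133
```

Run:
```python
from h import *
togo(-.698,.094)
p=capture("wrist")
for v in(-.8,-.7,-.6):print(v,proj(p,w(POSE,[pol(.058,v,.0985)]))[0].round())
print("dots",proj(p,w(POSE,[pol(.069,np.radians(-40)+s*.1016,.088) for s in(-1,1)])).round())
a=p["image"];cv2.imwrite("pics/s8.png",cv2.resize(a[60:330,180:460],None,fx=2,fy=2)[:,:,::-1])
```

```text
t 27.05 case xyz [-0.0035  0.0631  0.0963] yaw-err -4.0782 phi -0.676 r 0.0430 F [-2. -5. -2.]
grip 0.0133 q7 1.42 q5 0.73 tau 4.078 dx -1.1 dy -0.9 dz 2.3
-0.8 [303. 217.]
-0.7 [313. 216.]
-0.6 [322. 216.]
dots [[301. 196.]
 [323. 194.]]
```

View pics/s8.png

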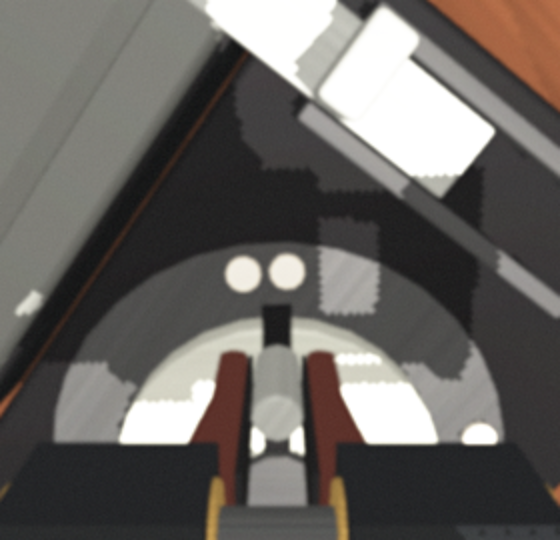

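Emit:
servo_tool([
  {"gripper": 0, "dx": -0.1, "dy": -2.2, "dz": 0, "turn": -3},
  {"gripper": 0, "dx": 0, "dy": 0, "dz": 0, "turn": 0},
  {"gripper": 0, "dx": 0, "dy": 0, "dz": 0, "turn": 0},
  {"gripper": 0, "dx": 0, "dy": 0, "dz": 0, "turn": 0},
])

```text
time_s: 27.5
tool_pos: [0.5506, 0.0981, 0.0962]
eef_rot: [-0.395, 0.919, -0.001, -0.001]
wrist_force: [-2.5, -4.8, -1.0]
grip_width: 0.0136
```

```bash
cat >> h.py <<'E'
def tip():
    "pointer tip over the ring: dark run on arc r .056-.060 in the wrist view near the tool's own direction"
    p=capture("wrist");c=tocase(get_obs()["tool_pos"]);ph=np.arctan2(c[1]-.09,.03-c[0]);A=np.arange(ph-.35,ph+.35,.01)
    g=p["image"].max(2).astype(np.float32)
    v=np.mean([cv2.remap(g,*[proj(p,w(POSE,[pol(r,a,.0985) for a in A])).astype(np.float32)[:,i].reshape(1,-1) for i in(0,1)],cv2.INTER_LINEAR)[0] for r in(.057,.059)],0)
    print("arc",[int(x) for x in v[::3]]);wt=np.clip(np.percentile(v,60)-v-15,0,None);print("tip v %.3f"%((wt*A).sum()/wt.sum()))
E
python3 -c "
from h import *
togo(-.698,.094);tip()"
```

```text
t 27.50 case xyz [-0.0022  0.0614  0.0962] yaw-err -4.0260 phi -0.726 r 0.0431 F [-2.5 -4.8 -1. ]
grip 0.0136 q7 1.47 q5 0.74 tau 4.026 dx -1.0 dy 1.2 dz 2.2
arc [102, 99, 100, 100, 105, 110, 114, 113, 110, 107, 77, 32, 29, 32, 32, 57, 107, 107, 113, 113, 106, 101, 99, 96]
tip v -0.697
```

Emit:
servo_tool([
  {"gripper": 0, "dx": 0, "dy": 0, "dz": 0, "turn": 0},
  {"gripper": 0, "dx": 0, "dy": 0, "dz": 0, "turn": 0},
  {"gripper": 0, "dx": -0.2, "dy": 3, "dz": 0, "turn": 4},
  {"gripper": 0, "dx": -0.4, "dy": 5.85, "dz": 0, "turn": 8},
  {"gripper": 0, "dx": -0.4, "dy": 5.85, "dz": 0, "turn": 8},
  {"gripper": 0, "dx": -0.4, "dy": 5.85, "dz": 0, "turn": 8},
  {"gripper": 0, "dx": -0.4, "dy": 5.85, "dz": 0, "turn": 8},
  {"gripper": 0, "dx": -0.4, "dy": 5.85, "dz": 0, "turn": 8},
  {"gripper": 0, "dx": -0.4, "dy": 5.85, "dz": 0, "turn": 8},
  {"gripper": 0, "dx": -0.4, "dy": 5.85, "dz": 0, "turn": 8},
  {"gripper": 0, "dx": -0.4, "dy": 5.85, "dz": 0, "turn": 8},
  {"gripper": 0, "dx": -0.4, "dy": 5.85, "dz": 0, "turn": 8},
  {"gripper": 0, "dx": -0.4, "dy": 5.85, "dz": 0, "turn": 8},
  {"gripper": 0, "dx": -0.4, "dy": 5.85, "dz": 0, "turn": 8},
  {"gripper": 0, "dx": -0.4, "dy": 5.85, "dz": 0, "turn": 8},
  {"gripper": 0, "dx": -0.4, "dy": 5.85, "dz": 0, "turn": 8},
  {"gripper": 0, "dx": -0.4, "dy": 5.85, "dz": 0, "turn": 8},
  {"gripper": 0, "dx": -0.4, "dy": 5.85, "dz": 0, "turn": 8},
  {"gripper": 0, "dx": -0.2, "dy": 3, "dz": 0, "turn": 4},
  {"gripper": 0, "dx": 0, "dy": 0, "dz": 0, "turn": 0},
])

```text
time_s: 29.55
tool_pos: [0.5735, 0.1721, 0.0963]
eef_rot: [0.652, 0.758, 0.0, 0.0]
wrist_force: [0.5, -1.0, -5.8]
grip_width: 0.0132
```

```bash
python3 -c "
from h import *
togo(1.92,.094);tip()"
```

```text
t 29.55 case xyz [0.0299 0.132  0.0963] yaw-err 0.0247 phi 1.567 r 0.0420 F [ 0.5 -1.  -5.8]
grip 0.0132 q7 -0.58 q5 0.40 tau -0.025 dx -2.9 dy 14.4 dz 2.3
arc [185, 185, 186, 189, 194, 194, 197, 196, 195, 102, 64, 65, 63, 63, 149, 199, 201, 201, 202, 201, 200, 200, 198, 199]
tip v 1.556
```

Emit:
servo_tool([
  {"gripper": 0, "dx": -0.3, "dy": 4.4, "dz": 0, "turn": 6},
  {"gripper": 0, "dx": -0.4, "dy": 5.85, "dz": 0, "turn": 8},
  {"gripper": 0, "dx": -0.2, "dy": 3.7, "dz": 0, "turn": 5},
  {"gripper": 0, "dx": 0, "dy": 0, "dz": 0, "turn": 0},
  {"gripper": 0, "dx": 0, "dy": 0, "dz": 0, "turn": 0},
])

```text
time_s: 30.1
tool_pos: [0.5874, 0.172, 0.0963]
eef_rot: [0.766, 0.642, 0.001, -0.0]
wrist_force: [2.2, 0.8, -8.0]
grip_width: 0.0134
```

```bash
python3 -c "
from h import *
togo(1.92,.094);tip()"
```

```text
t 30.10 case xyz [0.0436 0.1301 0.0963] yaw-err -0.3014 phi 1.898 r 0.0424 F [ 2.2  0.8 -8. ]
grip 0.0134 q7 -0.86 q5 0.35 tau 0.301 dx -0.4 dy 0.9 dz 2.3
arc [182, 183, 187, 189, 193, 193, 193, 195, 184, 67, 62, 61, 63, 64, 171, 197, 198, 198, 198, 197, 193, 192, 194, 196]
tip v 1.880
```

Emit:
servo_tool([
  {"gripper": 0, "dx": -0.1, "dy": 1.7, "dz": 0, "turn": 2.3},
  {"gripper": 0, "dx": 0, "dy": 0, "dz": 0, "turn": 0},
  {"gripper": 0, "dx": 0, "dy": 0, "dz": 0, "turn": 0},
  {"gripper": 0, "dx": 0, "dy": 0, "dz": 0, "turn": 0},
  {"gripper": 0.4, "dx": 0, "dy": 0, "dz": 0, "turn": 0},
  {"gripper": 0.4, "dx": 0, "dy": 0, "dz": 0, "turn": 0},
  {"gripper": 0.4, "dx": 0, "dy": 0, "dz": 0, "turn": 0},
  {"gripper": 0.4, "dx": 0, "dy": 0, "dz": -30, "turn": 0},
  {"gripper": 0.4, "dx": 0, "dy": 0, "dz": -40, "turn": 0},
  {"gripper": 0.4, "dx": 0, "dy": 0, "dz": 0, "turn": 0},
  {"gripper": 0.4, "dx": 0, "dy": 0, "dz": 0, "turn": 0},
])

```text
time_s: 31.25
tool_pos: [0.59, 0.1708, 0.1678]
eef_rot: [0.78, 0.625, 0.001, 0.001]
wrist_force: [-0.4, -0.5, 0.4]
grip_width: 0.0351
```

Run:
```python
from h import *
here();tip();meas(["scene"])
p=capture("scene")
print("tab",[(np.round(d["box"]),round(d["score"],2)) for d in look_for(p,"bolt_tab")[:2]])
```

```text
t 31.25 case xyz [0.0461 0.1287 0.1678] yaw-err -0.3453 phi 1.965 r 0.0419 F [-0.4 -0.5  0.4]
arc [158, 161, 162, 166, 166, 165, 165, 162, 105, 60, 62, 62, 61, 116, 169, 170, 171, 174, 173, 170, 167, 169, 169, 171]
tip v 1.910
scene []
tab [(array([240., 159., 350., 258.]), 0.72), (array([315., 150., 360., 174.]), 0.58)]
```

Run:
```python
from h import *
o=get_obs();p=capture("wrist");T=np.eye(4);T[:3,:3]=Ro.from_quat(o["eef_rot"]).as_matrix();T[:3,3]=o["tool_pos"]
C=np.linalg.inv(T)@np.array(p["world_from_camera"])
T2=np.eye(4);T2[:3,:3]=Ro.from_quat([-.371,.929,-.001,-.001]).as_matrix();T2[:3,3]=[.5491,.0995,.0963]
q=dict(p);q["world_from_camera"]=T2@C
for u in([383,5],[418,42],[355,125],[320,95],[369,67]):print(tocase(ray_z(q,np.array(u)/2+[180,60],.1295)).round(4))
print("bardots",tocase(ray_z(q,np.array([265,272])/2+[180,60],.087)),pol(.069,np.radians(-40),.087))
s=capture("scene");print("scene",tocase(ray_z(s,[339.2,150],.1295)))
```

```text
[-0.0966  0.0229  0.1295]
[-0.0953  0.034   0.1295]
[-0.0729  0.0338  0.1295]
[-0.0734  0.0233  0.1295]
[-0.0847  0.0285  0.1295]
bardots [-0.022197    0.04408877  0.087     ] [np.float64(-0.022857066575209486), np.float64(0.045647654931628784), 0.087]
scene [-0.09030636  0.03122562  0.1295    ]
```

Emit:
servo_tool([
  {"gripper": 0, "dx": 0, "dy": 0, "dz": -5, "turn": -8},
  {"gripper": 0, "dx": 0, "dy": 0, "dz": 0, "turn": -8},
  {"gripper": 0, "dx": 0, "dy": 0, "dz": 0, "turn": -3.8},
  {"gripper": 0, "dx": -15, "dy": -15, "dz": 0, "turn": 0},
  {"gripper": 0, "dx": -25, "dy": -25, "dz": 0, "turn": 0},
  {"gripper": 0, "dx": -25, "dy": -25, "dz": 0, "turn": 0},
  {"gripper": 0, "dx": -25, "dy": -25, "dz": 0, "turn": 0},
  {"gripper": 0, "dx": -25, "dy": -25, "dz": 0, "turn": 0},
  {"gripper": 0, "dx": -13, "dy": -16, "dz": 0, "turn": 0},
  {"gripper": 0, "dx": 0, "dy": 0, "dz": 0, "turn": 0},
  {"gripper": 0, "dx": 0, "dy": 0, "dz": 0, "turn": 0},
  {"gripper": 0, "dx": 0, "dy": 0, "dz": 0, "turn": 0},
])

```text
time_s: 32.75
tool_pos: [0.4761, 0.0285, 0.1715]
eef_rot: [0.66, 0.751, 0.001, -0.0]
wrist_force: [0.3, 0.1, -0.3]
grip_width: 0.0002
```

Run:
```python
from h import *
c=here();print("dx %.1f dy %.1f dz %.1f"%tuple(1e3*np.array([.001-c[1],-.085-c[0],c[2]-.097])))
```

```text
t 32.75 case xyz [-0.0849  0.0018  0.1715] yaw-err 0.0020 phi -0.655 r 0.1448 F [ 0.3  0.1 -0.3]
dx -0.8 dy -0.1 dz 74.5
```

Emit:
servo_tool([
  {"gripper": 0, "dx": -1, "dy": 0, "dz": 30, "turn": 0},
  {"gripper": 0, "dx": 0, "dy": 0, "dz": 30, "turn": 0},
  {"gripper": 0, "dx": 0, "dy": 0, "dz": 14, "turn": 0},
  {"gripper": 0, "dx": 0, "dy": 0, "dz": 0, "turn": 0},
])

```text
time_s: 33.15
tool_pos: [0.4744, 0.0272, 0.0957]
eef_rot: [0.66, 0.751, -0.001, -0.002]
wrist_force: [-0.1, -0.4, -0.2]
grip_width: 0.0005
```

Emit:
servo_tool([
  {"gripper": 0, "dx": 8, "dy": 0, "dz": 0, "turn": 0},
  {"gripper": 0, "dx": 8, "dy": 0, "dz": 0, "turn": 0},
  {"gripper": 0, "dx": 8, "dy": 0, "dz": 0, "turn": 0},
  {"gripper": 0, "dx": 8, "dy": 0, "dz": 0, "turn": 0},
  {"gripper": 0, "dx": 0, "dy": 0, "dz": 0, "turn": 0},
])

```text
time_s: 33.65
tool_pos: [0.4717, 0.0599, 0.0981]
eef_rot: [0.66, 0.751, 0.001, 0.0]
wrist_force: [0.4, -0.0, 0.5]
grip_width: 0.0005
```

Emit:
servo_tool([
  {"gripper": 0, "dx": 7, "dy": 0, "dz": 0, "turn": 0},
  {"gripper": 0, "dx": 7, "dy": 0, "dz": 0, "turn": 0},
  {"gripper": 0, "dx": 6, "dy": 0, "dz": 0, "turn": 0},
  {"gripper": 0, "dx": 4, "dy": 0, "dz": 0, "turn": 0},
  {"gripper": 0, "dx": 2, "dy": 0, "dz": 0, "turn": 0},
  {"gripper": 0, "dx": 0, "dy": 0, "dz": 0, "turn": 0},
])

```text
time_s: 34.25
tool_pos: [0.4688, 0.0784, 0.0975]
eef_rot: [0.662, 0.749, -0.003, 0.002]
wrist_force: [2.1, -17.4, 8.6]
grip_width: 0.0004
```

Run:
```python
from h import *
here();tip
p=capture("scene");s=proj(p,w(POSE,[[-.085,.0695,.1295],[-.085,.0295,.1295]]));print(s)
print([(np.round(d["box"]),round(d["score"],2)) for d in look_for(p,"bolt_tab")[:2]])
```

```text
t 34.25 case xyz [-0.0859  0.0522  0.0975] yaw-err -0.0031 phi -0.315 r 0.1219 F [  2.1 -17.4   8.6]
[[357.90909118 149.06279289]
 [339.00022655 151.66495601]]
[(array([332., 148., 379., 173.]), 0.93), (array([357., 177., 416., 218.]), 0.5)]
```

Emit:
servo_tool([
  {"gripper": 0, "dx": -8, "dy": 0, "dz": 0, "turn": 0},
  {"gripper": 0, "dx": -8, "dy": 0, "dz": 0, "turn": 0},
  {"gripper": 0, "dx": 0, "dy": 0, "dz": -35, "turn": 0},
  {"gripper": 0.5, "dx": -10, "dy": 3, "dz": -35, "turn": 0},
  {"gripper": 0.5, "dx": -30, "dy": 3, "dz": 0, "turn": 0},
  {"gripper": 0.5, "dx": -40, "dy": 3, "dz": 0, "turn": 0},
  {"gripper": 0.5, "dx": -35, "dy": 3, "dz": 0, "turn": 0},
  {"gripper": 0.5, "dx": -17, "dy": 3, "dz": 0, "turn": 0},
  {"gripper": 0.5, "dx": 0, "dy": 0, "dz": 0, "turn": 0},
  {"gripper": 0.5, "dx": 0, "dy": 0, "dz": 0, "turn": 0},
  {"gripper": 0.5, "dx": 0, "dy": 0, "dz": 0, "turn": 0},
])

```text
time_s: 35.45
tool_pos: [0.5013, -0.0591, 0.1673]
eef_rot: [0.66, 0.751, 0.0, -0.0]
wrist_force: [-0.0, 0.1, 0.1]
grip_width: 0.0439
```

Run:
```python
from h import *
c=here();print("dx %.1f dy %.1f dz %.1f"%tuple(1e3*np.array([-.09-c[1],-.07-c[0],c[2]-.099])))
p=capture("wrist");im=p["image"].copy()
b=proj(p,w(POSE,[[-.07,-.149,.129],[-.07,-.031,.129]]));print(b)
s=capture("scene");print("bolt",[(np.round(d["box"]),round(d["score"],2)) for d in look_for(s,"bolt_tab")[:1]])
for v in b:cv2.circle(im,(int(v[0]),int(v[1])),3,(255,0,0),-1)
cv2.imwrite("pics/s9.png",im[:,:,::-1])
```

```text
t 35.45 case xyz [-0.0709 -0.0883  0.1673] yaw-err 0.0033 phi -1.056 r 0.2049 F [-0.   0.1  0.1]
dx -1.7 dy 0.9 dz 68.3
[[319.12401357 291.3262366 ]
 [319.98984438 141.93117921]]
bolt [(array([335., 146., 380., 172.]), 0.58)]
```

View pics/s9.png

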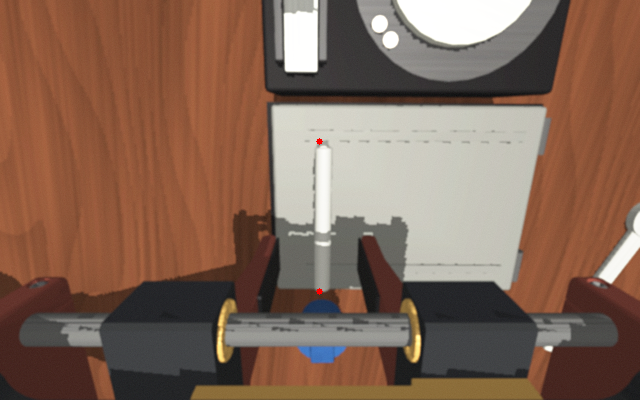

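Emit:
servo_tool([
  {"gripper": 0.5, "dx": -1.5, "dy": 1.5, "dz": 30, "turn": 0},
  {"gripper": 0.5, "dx": 0, "dy": 0, "dz": 25, "turn": 0},
  {"gripper": 0.5, "dx": 0, "dy": 0, "dz": 13, "turn": 0},
  {"gripper": 0.5, "dx": 0, "dy": 0, "dz": 0, "turn": 0},
  {"gripper": 0, "dx": 0, "dy": 0, "dz": 0, "turn": 0},
  {"gripper": 0, "dx": 0, "dy": 0, "dz": 0, "turn": 0},
  {"gripper": 0, "dx": 0, "dy": 0, "dz": 0, "turn": 0},
], squeeze=25)

```text
time_s: 36.3
tool_pos: [0.5041, -0.0624, 0.1004]
eef_rot: [0.661, 0.75, 0.0, 0.001]
wrist_force: [-0.1, 0.4, 0.2]
grip_width: 0.0234
```

Run:
```python
from h import *
c=here();o=get_obs();print(o["grip_width"])
bx=c[0];h=np.array([bx+.18,.081]);R=np.hypot(.18,.048);a0=np.pi-np.arctan2(48,180)
th=np.radians(np.r_[2,np.arange(6,67,4),68,69])
B=[[h[0]+R*np.cos(a0-t),c[1],c[2]+h[1]+R*np.sin(a0-t)-.129] for t in th]
print(len(B));crow(B,c,.5)
```

```text
t 36.30 case xyz [-0.0685 -0.0919  0.1004] yaw-err 0.0006 phi -1.074 r 0.2068 F [-0.1  0.4  0.2]
0.02342677562190039
19
{"gripper":0,"dx":0,"dy":2,"dz":-6.5,"turn":0},
{"gripper":0,"dx":0,"dy":4,"dz":-12,"turn":0},
{"gripper":0,"dx":0,"dy":5,"dz":-12,"turn":0},
{"gripper":0,"dx":0,"dy":6,"dz":-11.5,"turn":0},
{"gripper":0,"dx":0,"dy":6.5,"dz":-11.5,"turn":0},
{"gripper":0,"dx":0,"dy":7.5,"dz":-10.5,"turn":0},
{"gripper":0,"dx":0,"dy":8.5,"dz":-10,"turn":0},
{"gripper":0,"dx":0,"dy":8.5,"dz":-9.5,"turn":0},
{"gripper":0,"dx":0,"dy":9.5,"dz":-9,"turn":0},
{"gripper":0,"dx":0,"dy":10,"dz":-8,"turn":0},
{"gripper":0,"dx":0,"dy":11,"dz":-7.5,"turn":0},
{"gripper":0,"dx":0,"dy":11,"dz":-7,"turn":0},
{"gripper":0,"dx":0,"dy":11.5,"dz":-5.5,"turn":0},
{"gripper":0,"dx":0,"dy":12,"dz":-5.5,"turn":0},
{"gripper":0,"dx":0,"dy":12.5,"dz":-4,"turn":0},
{"gripper":0,"dx":0,"dy":12.5,"dz":-3.5,"turn":0},
{"gripper":0,"dx":0,"dy":12.5,"dz":-2.5,"turn":0},
{"gripper":0,"dx":0,"dy":6.5,"dz":-1,"turn":0},
{"gripper":0,"dx":0,"dy":3.5,"dz":-0,"turn":0}
```

Emit:
servo_tool([
  {"gripper": 0, "dx": 0, "dy": 0, "dz": 0, "turn": 0},
  {"gripper": 0, "dx": 0, "dy": 0, "dz": 0, "turn": 0},
  {"gripper": 0, "dx": 0, "dy": 0, "dz": 0, "turn": 0},
])

```text
time_s: 36.6
tool_pos: [0.505, -0.0622, 0.1001]
eef_rot: [0.661, 0.75, 0.001, 0.001]
wrist_force: [4.2, 0.8, -1.1]
grip_width: 0.0112
```

Emit:
servo_tool([
  {"gripper": 0, "dx": 0, "dy": 2, "dz": -6.5, "turn": 0},
  {"gripper": 0, "dx": 0, "dy": 4, "dz": -12, "turn": 0},
  {"gripper": 0, "dx": 0, "dy": 5, "dz": -12, "turn": 0},
  {"gripper": 0, "dx": 0, "dy": 6, "dz": -11.5, "turn": 0},
  {"gripper": 0, "dx": 0, "dy": 0, "dz": 0, "turn": 0},
])

```text
time_s: 37.1
tool_pos: [0.521, -0.0603, 0.1422]
eef_rot: [0.661, 0.75, 0.0, 0.001]
wrist_force: [3.4, -0.3, -0.6]
grip_width: 0.0115
```

Run:
```python
from h import *
c=here();o=get_obs();print(o["grip_width"],o["moment"])
s=capture("scene");print([(np.round(d["box"]),round(d["score"],2)) for d in look_for(s,"lid_bar")[:1]])
```

```text
t 37.10 case xyz [-0.0514 -0.092   0.1422] yaw-err 0.0004 phi -1.150 r 0.1993 F [ 3.4 -0.3 -0.6]
0.011508643596450378 [-0.13661682 -0.64660306 -0.06013598]
[(array([240., 146., 345., 257.]), 0.82)]
```

Emit:
servo_tool([
  {"gripper": 0, "dx": 0, "dy": 6.5, "dz": -11.5, "turn": 0},
  {"gripper": 0, "dx": 0, "dy": 7.5, "dz": -10.5, "turn": 0},
  {"gripper": 0, "dx": 0, "dy": 8.5, "dz": -10, "turn": 0},
  {"gripper": 0, "dx": 0, "dy": 8.5, "dz": -9.5, "turn": 0},
  {"gripper": 0, "dx": 0, "dy": 9.5, "dz": -9, "turn": 0},
  {"gripper": 0, "dx": 0, "dy": 10, "dz": -8, "turn": 0},
  {"gripper": 0, "dx": 0, "dy": 0, "dz": 0, "turn": 0},
])

```text
time_s: 37.9
tool_pos: [0.5687, -0.0544, 0.2016]
eef_rot: [0.661, 0.75, -0.002, -0.001]
wrist_force: [-10.6, -3.0, 14.0]
grip_width: 0.0112
```

Emit:
servo_tool([
  {"gripper": 0, "dx": 0, "dy": 11, "dz": -7.5, "turn": 0},
  {"gripper": 0, "dx": 0, "dy": 11, "dz": -7, "turn": 0},
  {"gripper": 0, "dx": 0, "dy": 11.5, "dz": -5.5, "turn": 0},
  {"gripper": 0, "dx": 0, "dy": 12, "dz": -5.5, "turn": 0},
  {"gripper": 0, "dx": 0, "dy": 12.5, "dz": -4, "turn": 0},
  {"gripper": 0, "dx": 0, "dy": 12.5, "dz": -3.5, "turn": 0},
  {"gripper": 0, "dx": 0, "dy": 12.5, "dz": -2.5, "turn": 0},
  {"gripper": 0, "dx": 0, "dy": 6.5, "dz": -1, "turn": 0},
  {"gripper": 0, "dx": 0, "dy": 3.5, "dz": 0, "turn": 0},
  {"gripper": 0, "dx": 0, "dy": 0, "dz": 0, "turn": 0},
  {"gripper": 0, "dx": 0, "dy": 0, "dz": 0, "turn": 0},
])

```text
time_s: 39.0
tool_pos: [0.6634, -0.0429, 0.2386]
eef_rot: [0.661, 0.75, 0.0, 0.001]
wrist_force: [-2.3, -2.5, 6.3]
grip_width: 0.0115
```

Run:
```python
from h import *
c=here();o=get_obs();print(o["grip_width"],o["moment"])
s=capture("scene");print([(np.round(d["box"]),round(d["score"],2)) for d in look_for(s,"lid_bar")[:1]])
h=np.array([-.069+.18,.081])
for t in(60,65,70,75):
    a=np.radians(180-t);P=[[h[0]+.222*np.cos(a)+y*0,y,h[1]+.222*np.sin(a)] for y in(-.174,-.006)];print(t,proj(s,w(POSE,P)).round(0).tolist())
cv2.imwrite("pics/s10.png",cv2.resize(s["image"][60:300,180:480],None,fx=2.4,fy=2.4)[:,:,::-1])
```

```text
t 39.00 case xyz [ 0.092  -0.0926  0.2386] yaw-err -0.0004 phi -1.898 r 0.1928 F [-2.3 -2.5  6.3]
0.011504102834229774 [-0.62721055  0.61526112  0.03359846]
[(array([237., 122., 344., 256.]), 0.97)]
60 [[234.0, 130.0], [333.0, 117.0]]
65 [[234.0, 132.0], [335.0, 119.0]]
70 [[235.0, 134.0], [338.0, 121.0]]
75 [[235.0, 138.0], [341.0, 124.0]]
```

View pics/s10.png

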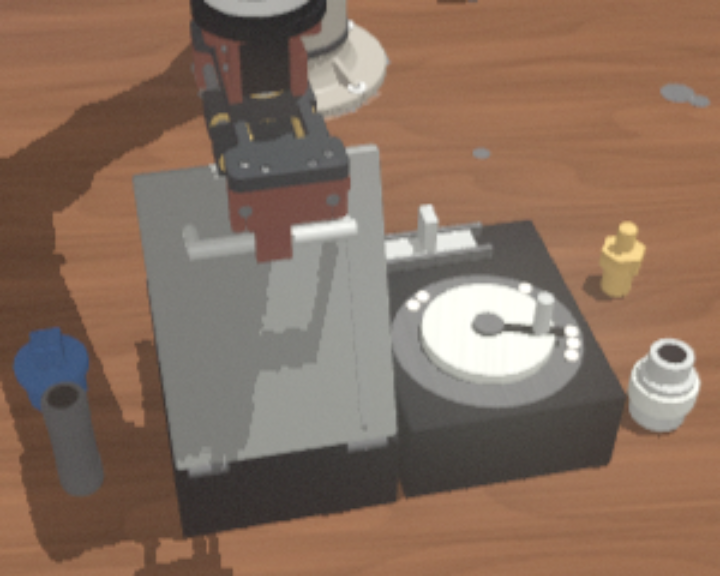

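Emit:
servo_tool([
  {"gripper": 0.3, "dx": 0, "dy": 0, "dz": 0, "turn": 0},
  {"gripper": 0.3, "dx": 0, "dy": 0, "dz": 0, "turn": 0},
  {"gripper": 0.3, "dx": 0, "dy": 0, "dz": 0, "turn": 0},
  {"gripper": 0.3, "dx": 0, "dy": 0, "dz": -15, "turn": 0},
  {"gripper": 0.3, "dx": 0, "dy": 0, "dz": -25, "turn": 0},
  {"gripper": 0.3, "dx": 0, "dy": 0, "dz": -30, "turn": 0},
  {"gripper": 0.3, "dx": 0, "dy": 0, "dz": -30, "turn": 0},
  {"gripper": 0.3, "dx": 0, "dy": 0, "dz": 0, "turn": 0},
  {"gripper": 0.3, "dx": 0, "dy": 0, "dz": 0, "turn": 0},
])

```text
time_s: 40.0
tool_pos: [0.6629, -0.0417, 0.3377]
eef_rot: [0.661, 0.751, 0.001, 0.001]
wrist_force: [-0.2, -0.4, -0.2]
grip_width: 0.0266
```

Run:
```python
from h import *
here()
s=capture("scene")
for n in("lid_bar","bolt_tab","bleed_body_center","coupler_center","plug_center","nipple_center"):print(n,[(np.round(d["box"]),round(d["score"],2)) for d in look_for(s,n)[:1]])
h=np.array([-.069+.18,.081]);R=np.hypot(.18,.048);a0=np.pi-np.arctan2(48,180)
for t in(60,65,70,75):
    a=a0-np.radians(t);P=[[h[0]+R*np.cos(a),y,h[1]+R*np.sin(a)] for y in(-.149,-.031)];print(t,((proj(s,w(POSE,P))-[180,60])*2.4).round(0).tolist())
cv2.imwrite("pics/s11.png",cv2.resize(s["image"][60:300,180:480],None,fx=2.4,fy=2.4)[:,:,::-1])
```

```text
t 40.00 case xyz [ 0.0916 -0.0913  0.3377] yaw-err 0.0009 phi -1.898 r 0.1915 F [-0.2 -0.4 -0.2]
lid_bar [(array([237., 122., 343., 255.]), 0.77)]
bolt_tab [(array([339., 145., 378., 168.]), 0.54)]
bleed_body_center [(array([428., 151., 448., 184.]), 0.64)]
coupler_center [(array([440., 198., 473., 241.]), 0.56)]
plug_center [(array([183., 196., 219., 231.]), 0.87)]
nipple_center [(array([200., 220., 222., 267.]), 0.66)]
60 [[178.0, 232.0], [352.0, 209.0]]
65 [[180.0, 243.0], [357.0, 219.0]]
70 [[183.0, 256.0], [362.0, 231.0]]
75 [[186.0, 271.0], [368.0, 245.0]]
```

View pics/s11.png

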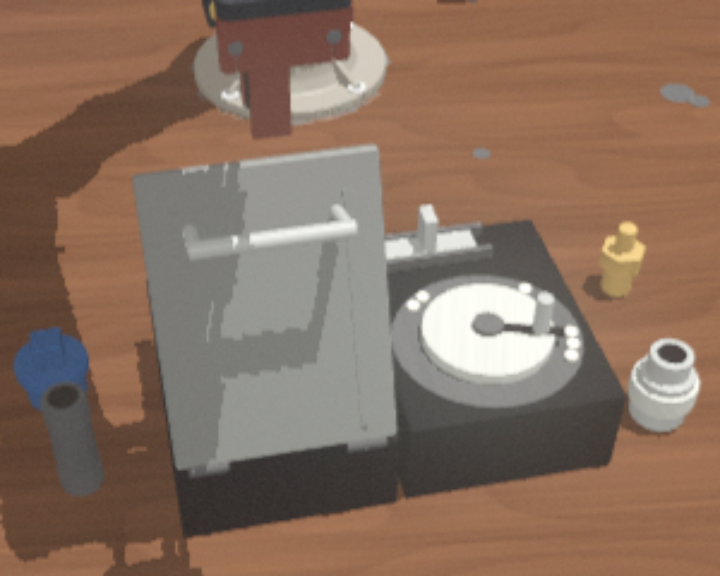

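```bash
python3 -c "
from rig import *
print(sign_off())"
```

```text
the job is handed in; nothing more can be done
None
```

The case is open and the job is handed in at about 40 s of robot time. At hand-in the robot was touching nothing, about 70 mm above the bar.

- **One-dot mark:** I turned the dial clockwise past it once and stopped on it the second time. The wrist picture showed the pointer in line with the dot.
- **Two-dot mark:** Anticlockwise past it once, then stopped at −0.697 against a target of −0.698.
- **Three-dot mark:** Clockwise to 1.91 against a target of 1.92, and left there.
- **Bolt:** Pushed about 40 mm to its stop, with about 17 N felt there.
- **Lid:** Raised by its bar and stands by itself at about 68–69 degrees.
- **Fittings:** All four appear where they started; their detected positions match the first pictures to within 3 pixels.

**What went wrong on the way**
- **Missed post:** The first push passed over the post without touching it, because the fingertips sit about 20 mm higher than the reported tool position.
- **Slipped push:** During the first clockwise turn, at about 4.4 rad, the closed fingertips slipped inside the post. The wrist read about 37 N sideways, below the 120 N limit. The dial had already passed the one-dot mark once and moved no further.
- **Change of method:** From there I gripped the post lightly and turned the tool with the dial, rather than pushing it with closed fingertips as the task described.

I also viewed 15 pictures against the budget of 10.

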